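# Load the rocking shaker with sample bottles

## Robot

A 6-joint arm with a two-finger parallel gripper is mounted at the origin on the work surface. World frame = base frame: x ahead of the robot, y to its left, z up, the work surface at z = 0. Lengths are in m, angles in degrees, forces in N, time in s.
With the tool pointing down it reaches from about 0.25 to 0.725 m from the base axis. Payload 9.7 kg.
Tool frame: the origin (TCP) lies between the finger pads; the fingertips stand 19 mm ahead of it and the grasp point (between the pads) is the TCP; z points along the fingers, y is the line along which they close (so a half turn about z gives the same grasp; the last joint's range is limited). The gripper opens to 85 mm and grips with 20 to 120 N. Pads are 22 mm wide; open, the fingers measure 114 mm over their backs; the gripper's body (76 mm by 85 mm) begins 54 mm behind the grasp point. The pads swing forward as they close: fully open they stand 13 mm farther back than shut.
Start: joints at [72.88, 4.979, 10.078, 95.1, 0, 90], TCP at [0.162, 0.526, 0.25] pointing down, gripper open.
Joint ranges: [-179.16, 179.16], [-48.56, 103.87], [-65.8, 70.77], [-126.05, 130.52], [-82.76, 87.17], [-180, 180]. Speed limits (degrees/s): [127.2, 127.2, 147.25, 180, 180, 180].

## Interface

Orientations are given as [roll, pitch, yaw] about the fixed x, y, z axes, in that order (R = Rz(yaw) Ry(pitch) Rx(roll)).
In Python, from workcell import bot gives the robot as it stands. The module is installed in compiled form; this text tells all that it offers.
- The arm moves only by the shell command python3 -m crank 'ROWS' [OPENING] [FORCE]. ROWS is JSON, a list that holds one entry, the list of rows, each a list of 6 numbers: the shift along the world's x, y, z as a fraction of full scale, then the turn, a rotation vector about the world's x, y, z as a fraction of full scale. In form: [[[x, y, z, wx, wy, wz], ...]]. A call has 1 to 20 rows; each row shifts and turns the commanded pose from where the row before left it; what a row does not reach is not made up. Full scale, the value 1, is 20 mm for a shift and 0.12 rad for a turn. A row lasts 1/12 s, in which the tool goes at most 41.7 mm and 7.16 degrees, less where a joint would pass 70% of its speed; a pose out of reach is approached as far as the arm can. A call with a number of a shift or a turn outside -1 to 1 is refused whole. A call with a gripper value outside its range is refused whole. OPENING is the opening, from 0 (shut) to 1 (fully open), set as the call begins (- or left out, the last holds). The fingers move at their own pace and stop on an object; FORCE is the grip in N (left out, the last holds). Time passes only in rows, so rows that do not move let the fingers close. It gives the time, the measured TCP pose, the force, the opening and the grip force at its end, in the units of the state.
- bot.get_obs(): the state, without advancing time (a new reading comes with each control period).
- bot.camera(name): name is "scene" or "top" or "wrist"; returns the picture (384x512x3 uint8, red, green, blue); there is no depth.
- bot.camera_model(name): a dict with "vertical_fov" (degrees; the focal length in pixels is half the picture's height over the tangent of half this angle, whatever the lens; pixels are square), "cx", "cy" (the principal point, pixels), "k1" (the pictures are not rectified: a ray, as slopes to the right and down, at radius r is drawn at 1 + k1 r^2 times it, then the intrinsics apply), "R" (3x3) and "t" (3): a world point X has camera coordinates R X + t. Camera axes: x right, y down, z forward; pixel columns grow to the right and rows downward; lengths in m; the calibration is good to about 2 mm. A picture is of the moment at which its call begins: read the wrist's pose just before it. camera_model takes no time and is no camera call; for the wrist camera it gives the pose at the moment of the call.
- bot.job_done(): hands the job in; it is judged then, once.
The state is a dict: "time": time; "q": joint angles; "qd": joint speeds; "joint_efforts": joint torques, N m; "ee_pos": TCP position; "tcp_rot": TCP orientation; "wrist_force": force on the tool from outside, world axes, zero at the start; "torque": the same for the moment, N m; "opening": finger opening in m; "grasp_force": force on a finger pad.
Only numpy, scipy, OpenCV 4.12 (cv2) and the standard library are available. Lean on these libraries where they do the work, as an engineer would, in place of code of your own. Each camera call takes 0.05 s, during which the arm holds its last target. There are 200 camera calls.

## Task

To load the rocking shaker, first swing its red switch lever right over to the front (off), then lift the blue retaining plate off its pins and put it down flat on the dark rubber mat; lay every upright sample bottle that is there on its side in a cradle of its own, cap to the front of the shaker and base close to the back stop. Then lower the plate back over the two brass pins until it rests flush on both shoulders, and last swing the lever right over to the back (on). Do not knock over the amber bottle or the glass beaker.

Things in the scene. Friction and masses are not known exactly. Their poses are not given: they have to be found in the camera images.
- shaker: White rocking shaker, fixed, 250 (x) by 300 (y) mm, grey switch pod on its -y side (to y -220). Origin: centre of its underside; front faces -x, to the robot. Still, level platform 190 by 262 mm, top 90 mm above the bench, with three cradles along x at y = 85, 0, -85 mm; a grey back stop 26 mm high crosses it, face at x = 64 mm. Posts: see seat.
- heel1 (a point): Left cradle: point where the centre of a bottle's base belongs, 6 mm short of the back stop, 126 mm above the bench; shaker x 58, y 85 mm. Axes as the shaker's: the bottle lies from here 118 mm to -x (cap to the front). Cradle: black 90 degree V-saddles, 10 mm thick, 22 and 82 mm to -x of here, tips 28 mm either side and about 117 mm above the bench; open between them.
- heel2 (a point): Middle cradle: point where the centre of a bottle's base belongs, 6 mm short of the back stop, 126 mm above the bench; shaker x 58, y 0 mm. Axes as the shaker's: the bottle lies from here 118 mm to -x (cap to the front). Cradle: black 90 degree V-saddles, 10 mm thick, 22 and 82 mm to -x of here, tips 28 mm either side and about 117 mm above the bench; open between them.
- heel3 (a point): Right cradle: point where the centre of a bottle's base belongs, 6 mm short of the back stop, 126 mm above the bench; shaker x 58, y -85 mm. Axes as the shaker's: the bottle lies from here 118 mm to -x (cap to the front). Cradle: black 90 degree V-saddles, 10 mm thick, 22 and 82 mm to -x of here, tips 28 mm either side and about 117 mm above the bench; open between them.
- seat (a point): Point midway between the two posts at their shoulders, 153 mm above the bench (shaker x 44, y 0), where the plate's origin belongs. Axes as the shaker's. Steel posts, 20 mm diameter, 42.5 mm either side along y, between the cradles; flat shoulders, and on each a brass pin, 12 mm diameter, rising 23 mm (last 9 mm tapered). A lying bottle's top is 5 mm lower than the shoulders.
- plate: Loose blue retaining plate, 50 (x) by 200 (y) by 8 mm, 0.3 kg, seated on the shaker's pins at the start. Origin: centre of its underside, z up. Two through holes of 14.5 mm on its centre line at y = +42.5 and -42.5 mm; fits either way round. On top in the middle a white grip fin, 14 mm thick (x), 54 mm long (y), from 8 to 38 mm above the underside.
- bottle1: White plastic sample bottle with yellow cap and yellow band, closed, about 0.13 kg, standing upright on the bench at the start (absent in some runs). Origin: centre of its base; z along its axis to the cap. Round body of 44 mm diameter up to 90 mm, shoulder, then cap of 28 mm diameter from 97 to 118 mm; 118 mm in all.
- bottle2: White plastic sample bottle with orange cap and orange band, closed, about 0.13 kg, standing upright on the bench at the start (absent in some runs). Origin: centre of its base; z along its axis to the cap. Round body of 44 mm diameter up to 90 mm, shoulder, then cap of 28 mm diameter from 97 to 118 mm; 118 mm in all.
- bottle3: White plastic sample bottle with green cap and green band, closed, about 0.13 kg, standing upright on the bench at the start (absent in some runs). Origin: centre of its base; z along its axis to the cap. Round body of 44 mm diameter up to 90 mm, shoulder, then cap of 28 mm diameter from 97 to 118 mm; 118 mm in all.
- mat: Dark rubber mat lying on the bench, fixed, 100 (x) by 240 (y) by 3 mm. Origin: centre of its underside, z up.
- power (a joint): Red toggle switch lever on top of the shaker's grey pod, in rad: 0 leans to the front (shaker -x, off), 1.0 leans right over to the back (shaker +x, on; so at the start). It stays where it is left.
- power_tip (a point): Tip of the red switch lever (about 65 mm above its pivot); it swings in the shaker's x-z plane.
- amber: Amber glass reagent bottle, 72 mm diameter, 160 mm tall, standing; not part of the job. Origin: centre of its base.
- beaker: Empty glass beaker, 68 mm across, 85 mm tall, standing; not part of the job. Origin: centre of its base.

How it is judged:
By the outcome, as a careful person would: the job done as asked, in the order asked, and still so for the second after the job is handed in, with the robot touching nothing.
Of bottle1, bottle2, bottle3 only 2 to 3 are there at a start; the rules pass over those that are not, and their reading is None.
At some moment in a run one of bottle1, bottle2, bottle3, plate may be knocked a few centimetres aside while the robot is not near it.
Once in a run the grip may slacken for a moment while it holds something.
It also fails if it takes over 210 s, if anything falls off the work surface, if the arm or the gripper's body presses on something with over 40 N, if the wrist force passes 120 N, or if a joint passes its speed limit or range.

## Working session

There is one attempt and no reset: what is moved stays moved. The work goes in short steps, Python scripts to look and compute and a shell command to move; the robot and the scene stay as the last step left them, time stands still between calls to the robot, and variables do not carry over. Pictures are saved under pics/ and viewed, at most 14 in all, crops included, and the job is handed in when it is done.

```bash
mkdir -p pics; cat > h.py <<'E'
import numpy as np, cv2
from workcell import bot
def cam(n):
    m=bot.camera_model(n); return m
def ray(m,u,v):
    f=192/np.tan(np.radians(m["vertical_fov"])/2)
    K=np.array([[f,0,m["cx"]],[0,f,m["cy"]],[0,0,1]])
    p=cv2.undistortPoints(np.array([[[u,v]]],float),K,np.array([m["k1"],0,0,0.]))[0,0] if False else None
    d=np.array([(u-m["cx"])/f,(v-m["cy"])/f]); s=d.copy()
    for _ in range(30): s=d/(1+m["k1"]*(s@s))
    R=np.array(m["R"]);t=np.array(m["t"])
    return -R.T@t, R.T@np.array([s[0],s[1],1])
def onz(m,u,v,z):
    c,d=ray(m,u,v); return c+d*(z-c[2])/d[2]
def proj(m,X):
    f=192/np.tan(np.radians(m["vertical_fov"])/2)
    p=np.array(m["R"])@np.array(X)+np.array(m["t"]); s=p[:2]/p[2]; s=s*(1+m["k1"]*(s@s))
    return np.array([m["cx"]+f*s[0],m["cy"]+f*s[1]])
def shot(n,name):
    im=bot.camera(n); cv2.imwrite(f"pics/{name}.png",im[:,:,::-1]); return im
E
python3 - <<'E'
from h import *
for n in("top","scene"):
    shot(n,n+"0"); m=cam(n); print(n,{k:np.round(v,3).tolist() for k,v in m.items()})
a=cv2.imread("pics/top0.png");b=cv2.imread("pics/scene0.png")
print(bot.get_obs())
E
```

```text
top {'vertical_fov': 50.807, 'cx': 253.812, 'cy': 194.962, 'k1': 0.03, 'R': [[-0.025, -1.0, -0.015], [-0.99, 0.027, -0.136], [0.136, 0.011, -0.991]], 't': [0.029, 0.612, 1.057]}
scene {'vertical_fov': 56.887, 'cx': 259.881, 'cy': 191.812, 'k1': -0.079, 'R': [[-0.876, 0.483, -0.013], [0.297, 0.517, -0.803], [-0.381, -0.707, -0.596]], 't': [0.515, -0.092, 1.426]}
{'time': 0.1, 'q': array([7.28807885e+01, 5.00657890e+00, 1.00379130e+01, 9.51011234e+01,
       1.62948486e-03, 9.00008375e+01]), 'qd': array([ 0.04801018,  0.00938973,  0.24489129,  0.06350949, -0.04127999,
        0.08127058]), 'joint_efforts': array([-1.04890580e-03, -5.21564913e+01,  4.65649188e+01,  1.61197339e-02,
       -4.13028306e-05,  1.97892211e-05]), 'ee_pos': array([0.16183158, 0.52544053, 0.24965743]), 'tcp_rot': array([-1.79930211e+02, -1.62846348e-03,  1.62879949e+02]), 'wrist_force': array([-0.29433115,  0.22803108, -0.7348777 ]), 'torque': array([ 0.07266121, -0.04787856,  0.03849603]), 'grasp_force': 0.0, 'opening': 0.08516921596489599}
```

View pics/top0.png

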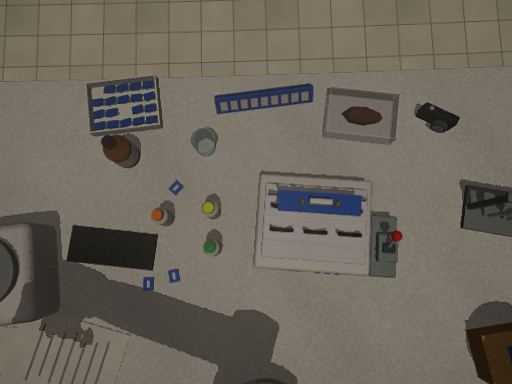

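View pics/scene0.png

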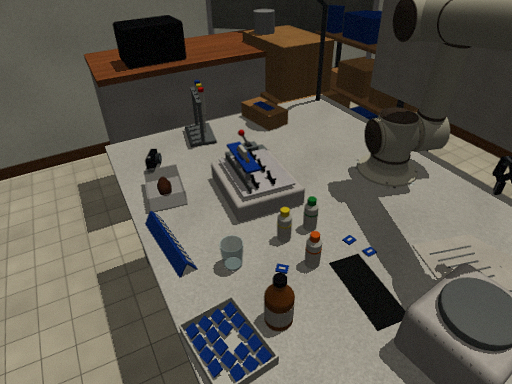

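The top view shows bottles orange (158,215), yellow (209,208) and green (209,247), the mat at (113,248), the plate at (320,202), the red lever tip at (397,236), amber at (118,148) and the beaker at (204,143). The scene view agrees.

```bash
cat >> h.py <<'E'
HSV={"orange":((8,150,110),(17,255,255)),"yellow":((24,150,90),(33,255,255)),"green":((55,120,50),(85,255,255)),"red":((0,180,90),(4,255,255)),"blue":((108,120,60),(125,255,255))}
def blobs(im,c,amin=15):
    h=cv2.cvtColor(im,cv2.COLOR_RGB2HSV); m=cv2.inRange(h,*map(np.array,HSV[c]))
    cs,_=cv2.findContours(m,cv2.RETR_EXTERNAL,cv2.CHAIN_APPROX_NONE)
    return sorted([x for x in cs if cv2.contourArea(x)>=amin],key=cv2.contourArea,reverse=True)
def cen(c):
    M=cv2.moments(c); return M["m10"]/M["m00"],M["m01"]/M["m00"]
def tri(m1,p1,m2,p2):
    a,d=ray(m1,*p1);b,e=ray(m2,*p2)
    s=np.linalg.lstsq(np.c_[d,-e],b-a,rcond=None)[0]; P,Q=a+s[0]*d,b+s[1]*e
    return (P+Q)/2,np.linalg.norm(P-Q)
E
cat > m1.py <<'E'
from h import *
T=cv2.imread("pics/top0.png")[:,:,::-1];S=cv2.imread("pics/scene0.png")[:,:,::-1]
mt,ms=cam("top"),cam("scene")
for c in("orange","yellow","green","red"):
    for im,n,m in((T,"top",mt),(S,"scene",ms)):
        print(c,n,[(np.round(cen(x),1).tolist(),cv2.contourArea(x),np.round(onz(m,*cen(x),.118),3).tolist()) for x in blobs(im,c,6)[:4]])
b=[x for x in blobs(T,"blue",200) if 270<cen(x)[0]<370]
for x in b:
    P=np.array([onz(mt,*p[0],.161)[:2] for p in x]); r=cv2.minAreaRect((P*1000).astype(np.float32)); print("plate",r)
    print(np.round(cv2.boxPoints(r)).tolist())
h=cv2.cvtColor(T.copy(),cv2.COLOR_RGB2GRAY)
k=(h<28).astype(np.uint8); k[:,:60]=0;k[:220]=0;k[275:]=0;k[:,162:]=0
cs=max(cv2.findContours(k,0,1)[0],key=cv2.contourArea)
P=np.array([onz(mt,*p[0],.003)[:2] for p in cs]);print("mat",cv2.minAreaRect((P*1000).astype(np.float32)))
cv2.imwrite("pics/c0.png",cv2.resize(cv2.imread("pics/top0.png")[165:285,245:405],None,fx=5,fy=5,interpolation=cv2.INTER_CUBIC))
E
python3 m1.py
```

```text
orange top [([156.0, 214.5], 69.5, [0.559, 0.26, 0.118])]
orange scene [([290.6, 36.5], 713.5, [-0.618, -1.676, 0.118]), ([210.2, 41.7], 426.5, [-0.007, -1.865, 0.118]), ([102.2, 58.7], 341.5, [0.796, -1.874, 0.118]), ([253.3, 100.8], 54.0, [0.266, -0.646, 0.118])]
yellow top [([207.9, 207.1], 79.0, [0.574, 0.129, 0.118])]
yellow scene [([284.6, 209.3], 37.5, [0.575, 0.131, 0.118]), ([198.3, 84.1], 6.5, [0.412, -1.012, 0.118])]
green top [([209.2, 247.1], 59.0, [0.474, 0.127, 0.118])]
green scene [([311.8, 199.0], 23.5, [0.476, 0.13, 0.118])]
red top [([397.1, 235.8], 48.0, [0.49, -0.339, 0.118])]
red scene []
plate ((573.4164428710938, -144.985107421875), (198.80169677734375, 48.40306091308594), 84.5150146484375)
[[540.0, -242.0], [588.0, -246.0], [607.0, -48.0], [559.0, -44.0]]
mat ((464.95770263671875, 443.11932373046875), (175.97122192382812, 52.066524505615234), 82.8545913696289)
```

View pics/c0.png

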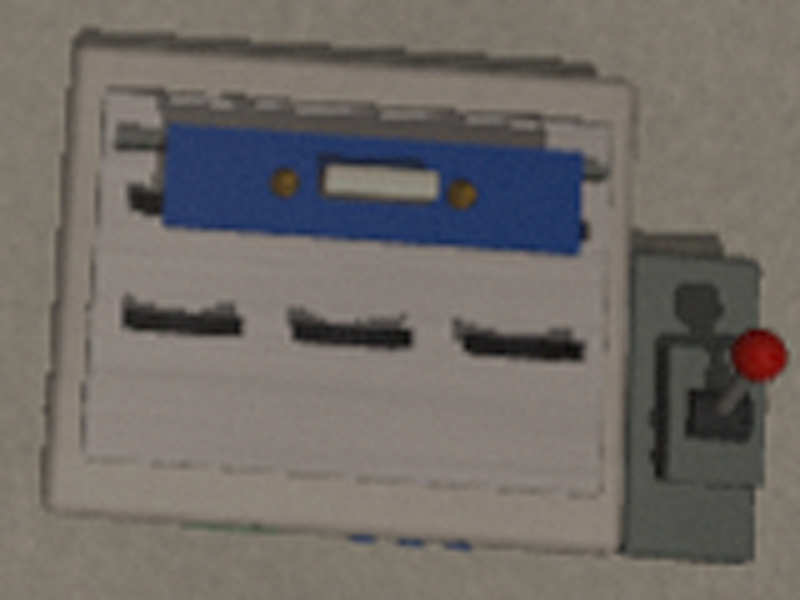

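The crop shows the plate seated, with brass pins at about (302,202) and (337,204) in the full image. Next I measure the lever, the mat and the pins.

```bash
cat > m2.py <<'E'
from h import *
T=cv2.imread("pics/top0.png")[:,:,::-1].copy();S=cv2.imread("pics/scene0.png")[:,:,::-1].copy()
mt,ms=cam("top"),cam("scene")
def hue(im,sel,box):
    h=cv2.cvtColor(im,cv2.COLOR_RGB2HSV).astype(int);u0,v0,u1,v1=box
    m=np.zeros(h.shape[:2],np.uint8);m[v0:v1,u0:u1]=sel(h)[v0:v1,u0:u1]
    c=max(cv2.findContours(m,0,1)[0],key=cv2.contourArea);return cen(c),c
red=lambda h:((h[...,0]<6)|(h[...,0]>174))&(h[...,1]>150)&(h[...,2]>60)
a,_=hue(T,red,(380,220,415,255));b,_=hue(S,red,(225,120,260,145));print("tip",a,b,tri(mt,a,ms,b))
# brass pins
br=lambda h:(h[...,0]>10)&(h[...,0]<35)&(h[...,1]>90)
P=[]
for box in((295,196,309,208),(330,198,344,210)):
    c,_=hue(T,br,box);P.append(onz(mt,*c,.172));print("pin",c,P[-1])
d=P[0]-P[1];print("yaw",np.degrees(np.arctan2(-d[0],d[1])),"mid",(P[0]+P[1])/2,"len",np.linalg.norm(d))
k=lambda h:(h[...,2]<45)
_,c=hue(T,k,(60,222,162,275));
r=cv2.minAreaRect((np.array([onz(mt,*p[0],.003)[:2] for p in c])*1000).astype(np.float32));print("mat",r)
g=cv2.cvtColor(T,cv2.COLOR_RGB2GRAY);print(g[232:262:6,60:170:6])
for n,p in(("amberbase",(122,155)),("ambertop",(110,142)),("beaker",(205,150))):print(n,onz(mt,*p,.16 if "top" in n else 0))
E
python3 m2.py
```

```text
tip (396.4768856447688, 235.71289537712894) (241.07936507936506, 131.55555555555554) (array([ 0.48939257, -0.32683425,  0.14952073]), np.float64(0.00018002773627211712))
pin (301.5, 201.0) [ 0.57657122 -0.10139759  0.172     ]
pin (336.9206349206349, 203.55555555555551) [ 0.56818641 -0.18504672  0.172     ]
yaw -5.724085273968105 mid [ 0.57237881 -0.14322216  0.172     ] len 0.08406831947878916
mat ((481.85980224609375, 409.743896484375), (239.044921875, 99.45497131347656), 82.25149536132812)
[[ 69 111  30  33  32  37  30  32  32  35  33  32  27  69  93 122 121 125
  119]
 [ 69 113  23  32  32  31  28  31  32  30  30  34  32  36  33  36  32 121
  117]
 [ 68 115  30  26  30  26  29  26  25  27  28  27  31  31  37  34  34 119
  117]
 [ 68 119  24  26  26  28  25  24  28  30  28  33  29  34  33  35 118 120
  120]
 [ 66 120  28  29  26  26  26  22  26  30  27  31  25  28  27  32 121 119
  117]]
amberbase [0.74372705 0.38842851 0.        ]
ambertop [0.73760294 0.36375242 0.16      ]
beaker [0.75183489 0.15047647 0.        ]
```

Measured values, in m. The plate, mat and pin checks agree with the given sizes:

| Item | Position | Yaw |
|---|---|---|
| Mat | (.482,.410) | -7.75° |
| Seat | (.573,-.144) | -5.6° |
| Lever tip | (.489,-.327,.150) | – |

First I drive to behind the lever.

```bash
python3 -m crank '[[[0.44,-1,0,0,0,-0.27],[0.44,-1,0,0,0,-0.27],[0.44,-1,0,0,0,-0.27],[0.44,-1,0,0,0,-0.27],[0.44,-1,0,0,0,-0.27],[0.44,-1,0,0,0,-0.27],[0.44,-1,0,0,0,-0.27],[0.44,-1,0,0,0,-0.27],[0.44,-1,0,0,0,-0.27],[0.44,-1,0,0,0,-0.27],[0.44,-1,0,0,0,-0.27],[0.44,-1,0,0,0,-0.27],[0.44,-1,0,0,0,-0.27],[0.44,-1,0,0,0,-0.27],[0.44,-1,0,0,0,-0.27],[0.44,-1,0,0,0,-0.27],[0.44,-1,0,0,0,-0.27],[0.44,-1,0,0,0,-0.27],[0.44,-1,0,0,0,-0.27],[0.44,-1,0,0,0,-0.27]]]' 0 40
python3 -m crank '[[[0.44,-1,0,0,0,-0.27],[0.44,-1,0,0,0,-0.27],[0.44,-1,0,0,0,-0.27],[0.44,-1,0,0,0,-0.27],[0.44,-1,0,0,0,-0.27],[0.44,-1,0,0,0,-0.27],[0.44,-1,0,0,0,-0.27],[0.44,-1,0,0,0,-0.27],[0.44,-1,0,0,0,-0.27],[0.44,-1,0,0,0,-0.27],[0.44,-1,0,0,0,-0.27],[0.44,-1,0,0,0,-0.27],[0.44,-1,0,0,0,-0.27],[0.44,-1,0,0,0,-0.27],[0.44,-1,0,0,0,-0.27],[0.44,-1,0,0,0,-0.27],[0.44,-1,0,0,0,-0.27],[0.44,-1,0,0,0,-0.27],[0.44,-1,0,0,0,-0.27],[0.44,-1,0,0,0,-0.27]]]'
python3 -m crank '[[[0.4,-1,0,0,0,-0.27],[0.4,-1,0,0,0,-0.27],[0.4,-1,0,0,0,-0.2],[0,0,0,0,0,0],[0,0,0,0,0,0]]]'
```

```text
time: 1.77
ee_pos: [0.338, 0.1245, 0.2501]
tcp_rot: [-180.0, -0.0, 125.7]
wrist_force: [0.3, 0.0, -0.2]
opening: 0.0001
grasp_force: 0.0
time: 3.43
ee_pos: [0.5141, -0.2754, 0.2498]
tcp_rot: [-180.0, -0.0, 88.5]
wrist_force: [-0.3, 0.7, 1.2]
opening: 0.0003
grasp_force: 0.0
time: 3.85
ee_pos: [0.5378, -0.335, 0.249]
tcp_rot: [-179.9, -0.1, 83.5]
wrist_force: [0.4, -0.6, -0.6]
opening: 0.0
grasp_force: 0.0
```

```bash
python3 -m crank '[[[0,0,-1,0,0,0],[0,0,-1,0,0,0],[0,0,-1,0,0,0],[0,0,-1,0,0,0],[0,0,-1,0,0,0],[0,0,-0.15,0,0,0],[0,0,0,0,0,0],[-0.5,0.05,0,0,0,0],[-0.5,0.05,0,0,0,0],[-0.5,0.05,0,0,0,0],[-0.4,0.04,0,0,0,0],[-0.4,0.04,0,0,0,0],[-0.4,0.04,0,0,0,0],[-0.4,0.04,0,0,0,0]]]'
python3 -m crank '[[[-0.4,0.04,0,0,0,0],[-0.4,0.04,0,0,0,0],[-0.2,0.02,0,0,0,0],[-0.2,0.02,0,0,0,0]]]'
python3 -m crank '[[[-0.2,0.02,0,0,0,0],[-0.1,0.01,0,0,0,0]]]'
python3 - <<'E'
from h import *
shot("top","top1")
a=cv2.imread("pics/top1.png")[195:295,340:440]; b=(shot("scene","sc1")[:,:,::-1])[100:200,200:300]
cv2.imwrite("pics/c1.png",cv2.resize(np.hstack([a,b]),None,fx=4,fy=4,interpolation=2))
E
```

```text
time: 5.02
ee_pos: [0.4754, -0.3281, 0.1479]
tcp_rot: [180.0, 0.0, 83.5]
wrist_force: [1.6, -1.3, 0.7]
opening: -0.0001
grasp_force: 0.5
time: 5.35
ee_pos: [0.4528, -0.3259, 0.1473]
tcp_rot: [179.8, -0.0, 83.5]
wrist_force: [24.5, -2.2, -9.1]
opening: 0.0
grasp_force: 12.3
time: 5.52
ee_pos: [0.4521, -0.3258, 0.1476]
tcp_rot: [179.2, -0.0, 83.7]
wrist_force: [46.9, -3.5, -19.3]
opening: 0.0
grasp_force: 23.2
```

View pics/c1.png

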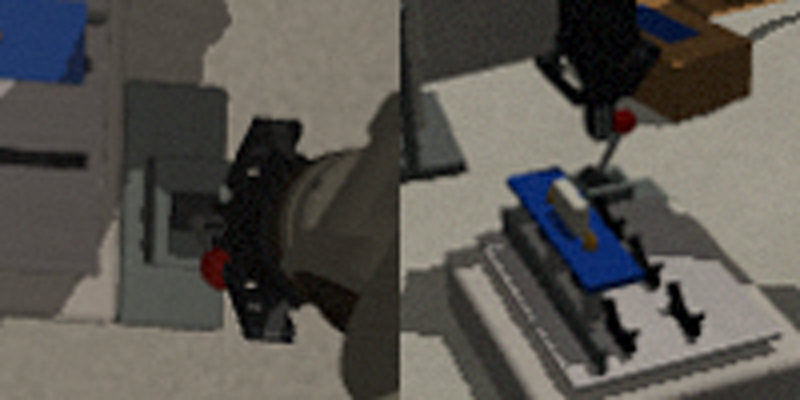

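The lever is at its front stop: the red ball is now at the front at about (394,262), and the force is rising against the stop. Next I go to the plate.

```bash
python3 -m crank '[[[0.5,-0.05,0,0,0,0],[0.5,-0.05,0,0,0,0],[0,0,1,0,0,0],[0,0,1,0,0,0],[0,0,1,0,0,0],[0,0,1,0,0,0],[0,0,1,0,0,0],[0,0,0,0,0,0]]]' 0.5 60
python3 -m crank '[[[0.5,0.9,0,0,0,0.02],[0.5,0.9,0,0,0,0.02],[0.5,0.9,0,0,0,0.02],[0.5,0.9,0,0,0,0.02],[0.5,0.9,0,0,0,0.02],[0.5,0.9,0,0,0,0],[0.5,0.9,0,0,0,0],[0.5,0.9,0,0,0,0],[0.5,0.9,0,0,0,0],[0.5,0.9,0,0,0,0],[0,0,0,0,0,0],[0,0,0,0,0,0]]]'
python3 - <<'E'
from h import *
shot("wrist","w1"); m=cam("wrist"); print([np.round(proj(m,p),0).tolist() for p in ((.573,-.144,.191),(.573,-.144,.161),(.5766,-.1014,.172),(.5682,-.185,.172))], bot.get_obs()["ee_pos"])
E
```

```text
time: 6.28
ee_pos: [0.4664, -0.3277, 0.2513]
tcp_rot: [179.8, 0.1, 83.5]
wrist_force: [-0.2, 0.4, 0.9]
opening: 0.0426
grasp_force: 0.0
time: 7.28
ee_pos: [0.5659, -0.1465, 0.2464]
tcp_rot: [-179.9, 0.0, 84.3]
wrist_force: [0.4, -0.9, -0.3]
opening: 0.0424
grasp_force: 0.0
[[276.0, 217.0], [275.0, 202.0], [275.0, 145.0], [274.0, 261.0]] [ 0.56565328 -0.14715236  0.24664766]
```

View pics/w1.png

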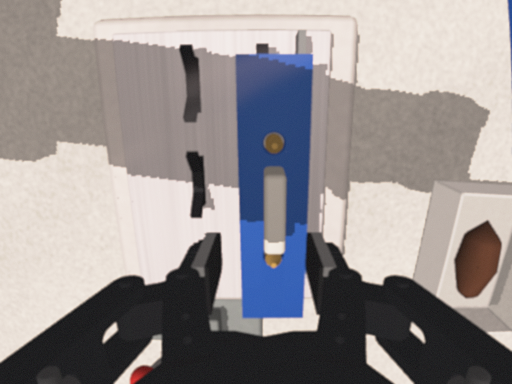

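The wrist view shows the pins at (273,143) and (274,261) and the fin at about (275,210), within 2 px of prediction. Now I grip the fin.

```bash
python3 -m crank '[[[0.36,0.14,0,0,0,0],[0,0,-1,0,0,0],[0,0,-1,0,0,0],[0,0,-0.6,0,0,0],[0,0,-0.5,0,0,0],[0,0,0,0,0,0],[0,0,0,0,0,0]]]'
python3 -m crank '[[[0,0,0,0,0,0],[0,0,0,0,0,0],[0,0,0,0,0,0],[0,0,0,0,0,0],[0,0,0,0,0,0],[0,0,0,0,0,0]]]' 0 60
python3 -m crank '[[[0,0,0.2,0,0,0],[0,0,0.4,0,0,0],[0,0,0.5,0,0,0],[0,0,0.5,0,0,0],[0,0,0.5,0,0,0],[0,0,0.6,0,0,0],[0,0,1,0,0,0]]]'
```

```text
time: 7.92
ee_pos: [0.573, -0.1447, 0.1853]
tcp_rot: [-180.0, -0.0, 84.2]
wrist_force: [-1.0, 0.9, -0.2]
opening: 0.0427
grasp_force: 0.0
time: 8.42
ee_pos: [0.5733, -0.1445, 0.1865]
tcp_rot: [179.9, 0.0, 84.2]
wrist_force: [-1.6, -0.5, 6.4]
opening: 0.0131
grasp_force: 59.2
time: 9.0
ee_pos: [0.5728, -0.1443, 0.2592]
tcp_rot: [-179.9, -0.0, 84.2]
wrist_force: [-0.4, -0.4, -4.6]
opening: 0.0129
grasp_force: 58.8
```

```bash
python3 -m crank '[[[-0.16,0.5,0,0,0,-0.01],[-0.16,1,0,0,0,-0.01],[-0.16,1,0,0,0,-0.01],[-0.16,1,0,0,0,-0.01],[-0.16,1,0,0,0,-0.01],[-0.16,1,0,0,0,-0.01],[-0.16,1,0,0,0,-0.01],[-0.16,1,0,0,0,-0.01],[-0.16,1,0,0,0,-0.01],[-0.16,1,0,0,0,-0.01],[-0.16,1,0,0,0,-0.01],[-0.16,1,0,0,0,-0.01],[-0.16,1,0,0,0,-0.01],[-0.16,1,0,0,0,-0.01],[-0.16,1,0,0,0,-0.01],[-0.16,1,0,0,0,-0.01],[-0.16,1,0,0,0,-0.01],[-0.16,1,0,0,0,-0.01],[-0.16,1,0,0,0,-0.01],[-0.16,1,0,0,0,-0.01]]]'
python3 -m crank '[[[-0.16,1,0,0,0,-0.01],[-0.16,1,0,0,0,-0.01],[-0.16,1,0,0,0,-0.01],[-0.16,1,0,0,0,-0.01],[-0.16,1,0,0,0,-0.01],[-0.16,1,0,0,0,-0.01],[-0.16,1,0,0,0,-0.01],[-0.16,0.7,0,0,0,-0.01],[0,0.5,0,0,0,0],[0,0,0,0,0,0],[0,0,-1,0,0,0],[0,0,-1,0,0,0],[0,0,-1,0,0,0],[0,0,-1,0,0,0],[0,0,-1,0,0,0],[0,0,-1,0,0,0],[0,0,-1,0,0,0],[0,0,-1,0,0,0],[0,0,0,0,0,0],[0,0,0,0,0,0]]]'
```

```text
time: 10.67
ee_pos: [0.5083, 0.247, 0.2592]
tcp_rot: [-180.0, -0.0, 82.9]
wrist_force: [0.1, 0.6, -4.5]
opening: 0.0134
grasp_force: 59.3
time: 12.33
ee_pos: [0.4832, 0.4085, 0.0987]
tcp_rot: [-179.9, 0.1, 82.3]
wrist_force: [-0.2, -0.2, -3.1]
opening: 0.0131
grasp_force: 59.1
```

```bash
python3 -m crank '[[[0,0,-0.8,0,0,0],[0,0,-0.8,0,0,0],[0,0,-0.6,0,0,0],[0,0,-0.4,0,0,0],[0,0,-0.2,0,0,0],[0,0,0,0,0,0]]]'
python3 -m crank '[[[0,0,-0.1,0,0,0],[0,0,-0.1,0,0,0],[0,0,-0.1,0,0,0],[0,0,0,0,0,0]]]'
```

```text
time: 12.83
ee_pos: [0.4834, 0.4094, 0.043]
tcp_rot: [-180.0, 0.0, 82.3]
wrist_force: [-0.3, -0.4, -3.4]
opening: 0.0131
grasp_force: 59.3
time: 13.17
ee_pos: [0.4835, 0.4096, 0.0372]
tcp_rot: [180.0, -0.0, 82.3]
wrist_force: [-1.0, -0.0, -3.7]
opening: 0.013
grasp_force: 64.5
```

```bash
python3 -m crank '[[[0,0,-0.08,0,0,0],[0,0,0,0,0,0]]]'
python3 -m crank '[[[0,0,0,0,0,0],[0,0,0,0,0,0],[0,0,0,0,0,0],[0,0,0,0,0,0],[0,0,0.3,0,0,0],[0,0,1,0,0,0],[0,0,1,0,0,0],[0,0,1,0,0,0],[0,0,1,0,0,0],[0,0,1,0,0,0],[0,0,1,0,0,0],[0,0,1,0,0,0],[0,0,1,0,0,0],[0,0,1,0,0,0]]]' 0.5
```

```text
time: 13.33
ee_pos: [0.4836, 0.4098, 0.0367]
tcp_rot: [180.0, -0.0, 82.3]
wrist_force: [-2.6, -1.2, 3.0]
opening: 0.0128
grasp_force: 65.7
time: 14.5
ee_pos: [0.4834, 0.4095, 0.2233]
tcp_rot: [180.0, -0.0, 82.3]
wrist_force: [0.7, 0.4, -0.4]
opening: 0.0426
grasp_force: 0.0
```

Plate is on the mat. Next I plan the green bottle grasp: a 45° tilted tool, followed by a 180° roll about the tool axis.

```bash
cat > plan.py <<'E'
from h import *
from scipy.spatial.transform import Rotation as Ro
YAW=np.radians(-5.65); A=np.array([np.cos(YAW),np.sin(YAW),0]); B=np.array([-A[1],A[0],0]); Z=np.array([0,0,1.])
SEAT=np.array([.573,-.1437,0]); SH=SEAT-.044*A
def orient(kind):
    if kind=="down": return Ro.from_euler("xyz",[180,0,84.35],degrees=True)
    tz=(A-Z)/2**.5; x=(A+Z)/2**.5*(-1 if kind=="pick" else 1)
    return Ro.from_matrix(np.c_[x,np.cross(tz,x),tz])
TZ=(A-Z)/2**.5
def go(pos,kind):
    o=bot.get_obs(); d=(np.array(pos)-o["ee_pos"])/.02
    r=(orient(kind)*Ro.from_euler("xyz",o["tcp_rot"],degrees=True).inv()).as_rotvec()/.12
    print("shift",np.round(d,2),"turn",np.round(r,2),"at",np.round(o["ee_pos"],4),"q6",round(o["q"][5],1),"t",round(o["time"],1))
def caps(T):
    m=cam("top")
    for c in("orange","yellow","green"):
        b=blobs(T,c,15); print(c,[np.round(onz(m,*cen(x),.118),3).tolist() for x in b[:3]])
E
python3 - <<'E'
from plan import *
T=shot("top","top2"); caps(T)
m=cam("top");b=[x for x in blobs(T,"blue",300) if cen(x)[0]<170 and cen(x)[1]>200]
for x in b: print("plate",cv2.minAreaRect((np.array([onz(m,*p[0],.011)[:2] for p in x])*1000).astype(np.float32)))
g=np.array([.475,.1285,.055]); go(g-.09*TZ,"pick"); print(TZ)
E
```

```text
orange [[0.562, 0.257, 0.118]]
yellow [[0.574, 0.129, 0.118]]
green [[0.474, 0.126, 0.118]]
plate ((484.40155029296875, 409.2452392578125), (199.96958923339844, 50.98957061767578), 82.27994537353516)
shift [ -3.62 -13.77  -5.45] turn [-5.75 -4.51 12.61] at [0.484  0.4101 0.2277] q6 138.0 t 14.6
[ 0.70367156 -0.06961563 -0.70710678]
```

```bash
python3 -m crank '[[[-0.09,-0.34,0,0,0,1],[-0.09,-0.34,0,0,0,1],[-0.09,-0.34,0,0,0,1],[-0.09,-0.34,0,0,0,1],[-0.09,-0.34,0,0,0,1],[-0.09,-0.34,0,0,0,1],[-0.09,-0.34,0,0,0,1],[-0.09,-0.34,0,0,0,1],[-0.09,-0.34,0,0,0,1],[-0.09,-0.34,0,0,0,1],[-0.09,-0.34,0,0,0,1],[-0.09,-0.34,0,0,0,1],[-0.09,-0.34,0,0,0,1],[-0.09,-0.34,0,0,0,1],[-0.09,-0.34,0,0,0,1],[-0.09,-0.34,0,0,0,1],[-0.09,-0.34,0,0,0,1],[-0.09,-0.34,0,0,0,1],[-0.09,-0.34,0,0,0,1],[-0.09,-0.34,0,0,0,1]]]' 0.8
python3 -m crank '[[[-0.09,-0.34,0,0,0,1],[-0.09,-0.34,0,0,0,1],[-0.09,-0.34,0,0,0,1],[-0.09,-0.34,0,0,0,1],[-0.09,-0.34,0,0,0,1],[-0.09,-0.34,0,0,0,1],[-0.09,-0.34,0,0,0,1],[-0.09,-0.34,0,0,0,1],[-0.09,-0.34,0,0,0,1],[-0.09,-0.34,0,0,0,1],[-0.09,-0.34,0,0,0,1],[-0.09,-0.34,0,0,0,1],[-0.09,-0.34,0,0,0,1],[-0.09,-0.34,0,0,0,1],[-0.09,-0.34,0,0,0,1],[-0.09,-0.34,0,0,0,1],[-0.09,-0.34,0,0,0,1],[-0.09,-0.34,0,0,0,1],[-0.09,-0.34,0,0,0,1],[0,-0.3,0,0,0,0.5]]]'
python3 -m crank '[[[0,0,0,-0.09,-0.93,0],[0,0,0,-0.09,-0.93,0],[0,0,0,-0.09,-0.93,0],[0,0,0,-0.09,-0.93,0],[0,0,0,-0.09,-0.93,0],[0,0,0,-0.09,-0.93,0],[0,0,0,-0.09,-0.93,0],[0,0,0,0,0,0]]]'
python3 - <<'E'
import plan
plan.orient0=plan.orient
from plan import *
s=open("plan.py").read().replace('(-1 if kind=="pick" else 1)','(1 if kind=="pick" else -1)');open("plan.py","w").write(s)
E
python3 - <<'E'
from plan import *
T=shot("top","top3"); caps(T)
go(np.array([.4745,.1275,.055])-.09*TZ,"pick")
E
```

```text
time: 16.22
ee_pos: [0.4474, 0.2733, 0.2221]
tcp_rot: [-180.0, 0.0, -139.8]
wrist_force: [0.6, 0.1, 0.2]
opening: 0.0684
grasp_force: 0.0
time: 17.88
ee_pos: [0.413, 0.138, 0.2222]
tcp_rot: [-180.0, -0.0, -5.7]
wrist_force: [-0.2, -1.3, -0.6]
opening: 0.0683
grasp_force: 0.0
time: 18.55
ee_pos: [0.4172, 0.1441, 0.2168]
tcp_rot: [179.7, -44.5, -5.9]
wrist_force: [-0.4, 0.1, -2.6]
opening: 0.0686
grasp_force: 0.0
orange [[0.559, 0.26, 0.118]]
yellow [[0.574, 0.129, 0.118]]
green [[0.474, 0.126, 0.118]]
shift [-0.3  -0.52 -5.06] turn [-0.01 -0.08  0.05] at [0.4171 0.1442 0.2198] q6 -148.0 t 18.6
```

```bash
python3 -m crank '[[[0,-0.1,-1,0,0,0],[-0.1,-0.1,-1,0,0,0],[-0.1,-0.1,-1,0,0,0],[-0.1,-0.1,-1,0,0,0],[0,-0.1,-1,0,-0.08,0.05],[0,0,0,0,0,0],[0,0,0,0,0,0]]]'
python3 - <<'E'
from plan import *
go(np.array([.4745,.1275,.055])-.09*TZ,"pick");shot("wrist","w2")
E
```

```text
time: 19.18
ee_pos: [0.424, 0.1448, 0.1254]
tcp_rot: [179.7, -44.6, -6.2]
wrist_force: [0.2, 0.2, 1.9]
opening: 0.0683
grasp_force: 0.0
shift [-0.64 -0.55 -0.34] turn [ 0.02 -0.07  0.11] at [0.424  0.1448 0.1254] q6 -148.1 t 19.2
```

View pics/w2.png

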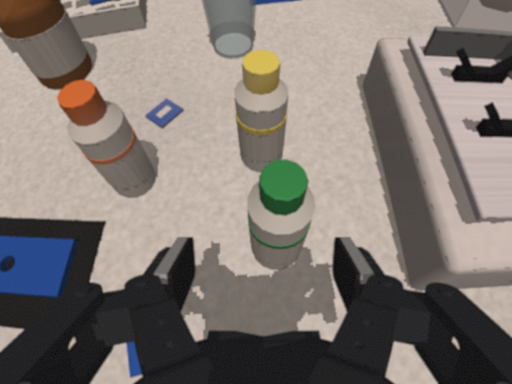

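The wrist view shows green at (283,215) between the fingers, with yellow behind it and orange to the left. The last move drifted in x and y, so I check the joints.

```bash
python3 -m crank '[[[-0.3,-0.5,0,0,0,0],[0,0,0,0,0,0],[0,0,0,0,0,0]]]'
python3 - <<'E'
from plan import *
print(np.round(bot.get_obs()["q"],1))
go(np.array([.4745,.1275,.055])-.09*TZ,"pick")
E
```

```text
time: 19.48
ee_pos: [0.4243, 0.141, 0.1255]
tcp_rot: [179.4, -44.3, -6.2]
wrist_force: [0.8, 1.1, 0.4]
opening: 0.0686
grasp_force: 0.0
[  34.4  -48.5  -53.2   49.1  -27.6 -148.4]
shift [-0.66 -0.36 -0.34] turn [ 0.05 -0.1   0.14] at [0.4243 0.141  0.1255] q6 -148.4 t 19.5
```

j2 is at its limit, so I approach more steeply from slightly further out and grasp 65 mm up, which also keeps the cap clear of the palm.

```bash
python3 -m crank '[[[0.3,-0.5,0,0.05,-0.1,0.14],[0.3,-0.05,-0.3,0,0,0],[0.3,-0.05,-0.4,0,0,0],[0,0,0,0,0,0]]]'
python3 - <<'E'
from plan import *
print(np.round(bot.get_obs()["q"],1))
go(np.array([.4745,.1275,.065]),"pick")
E
```

```text
time: 19.82
ee_pos: [0.4473, 0.133, 0.1087]
tcp_rot: [179.5, -44.6, -5.5]
wrist_force: [-0.3, 0.4, -0.4]
opening: 0.0681
grasp_force: 0.0
[  30.3  -46.6  -54.7   43.5  -24.7 -152.6]
shift [ 1.36 -0.27 -2.19] turn [ 0.04 -0.06  0.03] at [0.4473 0.133  0.1087] q6 -152.6 t 19.8
```

```bash
python3 -m crank '[[[0.35,-0.07,-0.55,0.04,-0.06,0.03],[0.35,-0.07,-0.55,0,0,0],[0.35,-0.07,-0.55,0,0,0],[0.3,-0.07,-0.5,0,0,0],[0,0,0,0,0,0],[0,0,0,0,0,0]]]'
python3 - <<'E'
from plan import *
print(np.round(bot.get_obs()["q"],1))
go(np.array([.4745,.1275,.065]),"pick")
E
```

```text
time: 20.32
ee_pos: [0.4739, 0.1277, 0.0666]
tcp_rot: [180.0, -45.0, -5.6]
wrist_force: [0.2, 0.1, 0.2]
opening: 0.0683
grasp_force: 0.0
[  27.   -41.7  -57.7   33.9  -22.5 -155.6]
shift [ 0.03 -0.01 -0.08] turn [ 0. -0.  0.] at [0.4739 0.1277 0.0666] q6 -155.6 t 20.3
```

```bash
python3 -m crank '[[[0,0,0,0,0,0],[0,0,0,0,0,0],[0,0,0,0,0,0],[0,0,0,0,0,0],[0,0,0,0,0,0],[0,0,0.3,0,0,0],[0,0,0.6,0,0,0],[0,0,0.6,0,0,0],[0,0,0.6,0,0,0]]]' 0 60
python3 -m crank '[[[0.1,-0.4,0.9,0,0,0],[0.1,-0.4,0.9,0,0,0],[0.1,-0.4,0.9,0,0,0],[0.1,-0.4,0.9,0,0,0],[0.1,-0.4,0.9,0,0,0],[0.1,-0.4,0.9,0,0,0],[0.1,-0.4,0.9,0,0,0],[0.1,-0.4,0.9,0,0,0],[0,0,0,0,0,0]]]'
python3 - <<'E'
from plan import *
print(np.round(bot.get_obs()["q"],1))
g=SH+(.058-.065)*A+Z*.126
for y in(.085,0,-.085): go(g+y*B+Z*.1,"pick")
E
```

```text
time: 21.07
ee_pos: [0.4737, 0.1277, 0.1087]
tcp_rot: [180.0, -45.0, -5.6]
wrist_force: [1.4, 0.5, -0.8]
opening: 0.043
grasp_force: 60.8
time: 21.82
ee_pos: [0.491, 0.063, 0.2571]
tcp_rot: [-179.9, -45.3, -5.8]
wrist_force: [1.2, 0.0, -0.3]
opening: 0.0425
grasp_force: 61.0
[  15.1  -45.1  -38.8   52.8  -14.5 -165. ]
shift [ 1.98 -5.86 -1.55] turn [-0.01  0.05  0.01] at [0.491  0.063  0.2571] q6 -165.0 t 21.8
shift [  1.56 -10.08  -1.55] turn [-0.01  0.05  0.01] at [0.491  0.063  0.2571] q6 -165.0 t 21.8
shift [  1.15 -14.31  -1.55] turn [-0.01  0.05  0.01] at [0.491  0.063  0.2571] q6 -165.0 t 21.8
```

```bash
python3 -m crank '[[[0.04,-0.53,0,0.704,-0.07,-0.707],[0.04,-0.53,0,0.704,-0.07,-0.707],[0.04,-0.53,0,0.704,-0.07,-0.707],[0.04,-0.53,0,0.704,-0.07,-0.707],[0.04,-0.53,0,0.704,-0.07,-0.707],[0.04,-0.53,0,0.704,-0.07,-0.707],[0.04,-0.53,0,0.704,-0.07,-0.707],[0.04,-0.53,0,0.704,-0.07,-0.707],[0.04,-0.53,0,0.704,-0.07,-0.707],[0.04,-0.53,0,0.704,-0.07,-0.707],[0.04,-0.53,0,0.704,-0.07,-0.707],[0.04,-0.53,0,0.704,-0.07,-0.707],[0.04,-0.53,0,0.704,-0.07,-0.707],[0.04,-0.53,0,0.704,-0.07,-0.707],[0.04,-0.53,0,0.704,-0.07,-0.707],[0.04,-0.53,0,0.704,-0.07,-0.707],[0.04,-0.53,0,0.704,-0.07,-0.707],[0.04,-0.53,0,0.704,-0.07,-0.707],[0.04,-0.53,0,0.704,-0.07,-0.707],[0.04,-0.53,0,0.704,-0.07,-0.707]]]'
python3 -m crank '[[[0.04,-0.53,0,0.704,-0.07,-0.707],[0.04,-0.53,0,0.704,-0.07,-0.707],[0.04,-0.53,0,0.704,-0.07,-0.707],[0.04,-0.53,0,0.704,-0.07,-0.707],[0.04,-0.53,0,0.704,-0.07,-0.707],[0.04,-0.53,0,0.704,-0.07,-0.707],[0.04,-0.53,0,0.12,-0.01,-0.12],[0,0,0,0,0,0],[0,0,0,0,0,0]]]'
python3 - <<'E'
from plan import *
o=bot.get_obs();print(np.round(o["q"],1),o["opening"])
g=SH+(.058-.065)*A+Z*.126
go(g-.085*B+Z*.1,"place")
a=shot("top","t4")[140:300,230:430];b=shot("scene","s4")[60:220,160:360]
cv2.imwrite("pics/c4.png",cv2.resize(np.hstack([a,b])[:,:,::-1],None,fx=2,fy=2,interpolation=2))
E
```

```text
time: 23.48
ee_pos: [0.5058, -0.1481, 0.2509]
tcp_rot: [-146.2, 31.6, -133.7]
wrist_force: [-0.2, 0.9, -1.5]
opening: 0.0429
grasp_force: 61.2
time: 24.23
ee_pos: [0.5115, -0.2224, 0.2515]
tcp_rot: [-179.8, 44.9, 174.6]
wrist_force: [-0.4, 0.0, -1.1]
opening: 0.0424
grasp_force: 61.1
[-32.1 -33.4 -33.3  48.4  18.3 -19.6] 0.0424460493529987
shift [ 0.12 -0.04 -1.28] turn [ 0.02 -0.02 -0.01] at [ 0.5115 -0.2224  0.2515] q6 -19.6 t 24.2
```

View pics/c4.png

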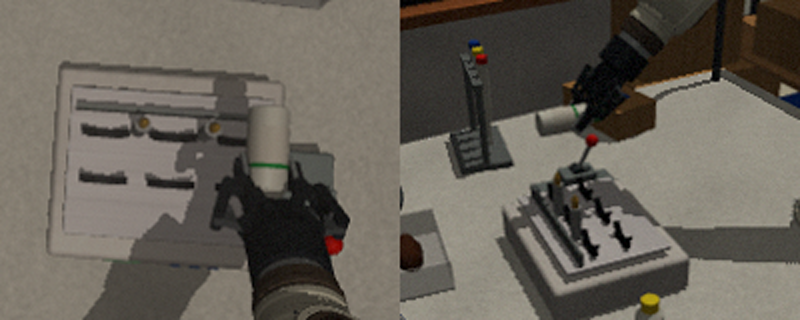

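The bottle is horizontal with its base to the back, above the right cradle. I lower it.

```bash
python3 -m crank '[[[0.07,-0.04,-0.8,0.02,-0.02,-0.01],[0,0,-0.8,0,0,0],[0,0,-0.8,0,0,0],[0,0,-0.8,0,0,0],[0,0,-0.8,0,0,0],[0,0,-0.8,0,0,0],[0,0,-0.4,0,0,0],[0,0,-0.4,0,0,0],[0,0,-0.3,0,0,0],[0,0,0,0,0,0],[0,0,0,0,0,0]]]'
python3 - <<'E'
from plan import *
go(SH+(.058-.066)*A+Z*.126-.085*B,"place")
E
```

```text
time: 25.25
ee_pos: [0.5134, -0.2232, 0.1351]
tcp_rot: [179.9, 45.1, 174.2]
wrist_force: [0.1, -0.1, -0.7]
opening: 0.0431
grasp_force: 61.1
shift [-0.02 -0.   -0.45] turn [-0.01  0.02  0.01] at [ 0.5134 -0.2232  0.1351] q6 -19.3 t 25.2
```

```bash
python3 -m crank '[[[0,0,-0.15,0,0,0],[0,0,-0.15,0,0,0],[0,0,-0.1,0,0,0],[0,0,-0.05,0,0,0],[0,0,0,0,0,0]]]'
python3 -m crank '[[[0,0,-0.05,0,0,0],[0,0,0,0,0,0],[0,0,0,0,0,0]]]'
```

```text
time: 25.67
ee_pos: [0.5131, -0.2231, 0.1253]
tcp_rot: [179.9, 45.1, 174.2]
wrist_force: [0.1, 0.5, -0.6]
opening: 0.0424
grasp_force: 61.1
time: 25.92
ee_pos: [0.5132, -0.2232, 0.1247]
tcp_rot: [179.9, 45.1, 174.2]
wrist_force: [0.2, -0.2, -2.0]
opening: 0.0427
grasp_force: 61.1
```

```bash
python3 -m crank '[[[0,0,-0.05,0,0,0],[0,0,-0.05,0,0,0],[0,0,0,0,0,0]]]'
python3 -m crank '[[[0,0,0,0,0,0],[0,0,0,0,0,0],[0,0,0,0,0,0],[0,0,0,0,0,0],[-0.5,0.05,0.5,0,0,0],[-0.5,0.05,0.5,0,0,0],[-0.5,0.05,0.5,0,0,0],[-0.5,0.05,0.5,0,0,0],[-0.5,0.05,0.5,0,0,0],[-0.5,0.05,0.5,0,0,0],[0,0,1,0,0,0],[0,0,1,0,0,0],[0,0,1,0,0,0],[0,0,0,0,0,0]]]' 0.7
python3 - <<'E'
from plan import *
T=shot("top","t5");caps(T)
a=T[160:280,240:400];cv2.imwrite("pics/c5.png",cv2.resize(a[:,:,::-1],None,fx=4,fy=4,interpolation=2))
print(bot.get_obs()["q"])
E
```

```text
time: 26.17
ee_pos: [0.5131, -0.2231, 0.1223]
tcp_rot: [179.9, 45.1, 174.2]
wrist_force: [-0.3, 0.0, -1.1]
opening: 0.0429
grasp_force: 61.1
time: 27.33
ee_pos: [0.4541, -0.2179, 0.2482]
tcp_rot: [-179.8, 45.5, 174.4]
wrist_force: [1.7, -0.9, 0.9]
opening: 0.0598
grasp_force: 0.0
orange [[0.559, 0.26, 0.118]]
yellow [[0.574, 0.129, 0.118]]
green [[0.478, -0.222, 0.118]]
[-36.79356443 -41.53471478 -38.08366339  52.53551954  21.50081773
 -22.98563531]
```

View pics/c5.png

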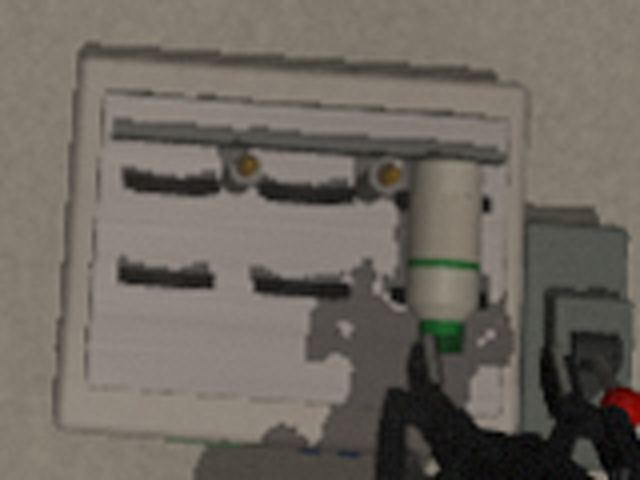

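Green lies in the right cradle, cap to the front and base just short of the stop. Next is yellow: roll back to the pick orientation and go to its standoff.

```bash
python3 - <<'E'
from plan import *
m=cam("top")
for uv,z in(((351.2,199.5),.148),((350.5,197.5),.116)):
    p=onz(m,*uv,z)-SH; print("shaker x,y",np.round([p@A,p@B],4))
go(np.array([.574,.1295,.067])+np.array([-.05,.005,.085]),"pick")
E
```

```text
shaker x,y [ 0.0588 -0.0801]
shaker x,y [ 0.0683 -0.0851]
shift [ 3.51 17.61 -4.68] turn [ 18.47  -1.85 -18.46] at [ 0.4538 -0.2176  0.2457] q6 -23.0 t 27.4
```

```bash
python3 -m crank '[[[0.13,0.65,0,-0.704,0.07,0.707],[0.13,0.65,0,-0.704,0.07,0.707],[0.13,0.65,0,-0.704,0.07,0.707],[0.13,0.65,0,-0.704,0.07,0.707],[0.13,0.65,0,-0.704,0.07,0.707],[0.13,0.65,0,-0.704,0.07,0.707],[0.13,0.65,0,-0.704,0.07,0.707],[0.13,0.65,0,-0.704,0.07,0.707],[0.13,0.65,0,-0.704,0.07,0.707],[0.13,0.65,0,-0.704,0.07,0.707],[0.13,0.65,0,-0.704,0.07,0.707],[0.13,0.65,0,-0.704,0.07,0.707],[0.13,0.65,0,-0.704,0.07,0.707],[0.13,0.65,0,-0.704,0.07,0.707],[0.13,0.65,0,-0.704,0.07,0.707],[0.13,0.65,0,-0.704,0.07,0.707],[0.13,0.65,0,-0.704,0.07,0.707],[0.13,0.65,0,-0.704,0.07,0.707],[0.13,0.65,0,-0.704,0.07,0.707],[0.13,0.65,0,-0.704,0.07,0.707]]]' 0.8
python3 -m crank '[[[0.13,0.65,0,-0.704,0.07,0.707],[0.13,0.65,0,-0.704,0.07,0.707],[0.13,0.65,0,-0.704,0.07,0.707],[0.13,0.65,0,-0.704,0.07,0.707],[0.13,0.65,0,-0.704,0.07,0.707],[0.13,0.65,0,-0.704,0.07,0.707],[0.13,0.65,0,-0.12,0.01,0.12],[0,0,0,0,0,0],[0,0,0,0,0,0]]]'
python3 - <<'E'
from plan import *
T=shot("top","t6");caps(T);S=shot("scene","s6");m=cam("scene")
print([np.round(onz(m,*cen(x),.118),3).tolist() for x in blobs(S,"yellow",15)[:3]])
print(np.round(bot.get_obs()["q"],1))
go(np.array([.574,.1295,.067])+np.array([-.05,.005,.085]),"pick")
E
```

```text
time: 29.05
ee_pos: [0.505, 0.0435, 0.2414]
tcp_rot: [-146.2, -31.5, -57.6]
wrist_force: [-0.6, 0.1, 0.1]
opening: 0.0685
grasp_force: 0.0
time: 29.8
ee_pos: [0.5231, 0.1342, 0.2413]
tcp_rot: [-179.9, -44.8, -5.8]
wrist_force: [0.8, -0.1, -0.3]
opening: 0.0682
grasp_force: 0.0
orange [[0.559, 0.26, 0.118]]
yellow [[0.574, 0.129, 0.118]]
green [[0.473, -0.221, 0.118]]
[[0.575, 0.131, 0.118]]
[  24.3  -35.5  -35.3   49.4  -20.7 -157.6]
shift [ 0.04  0.06 -4.5 ] turn [-0.01 -0.01  0.03] at [0.5231 0.1334 0.242 ] q6 -157.6 t 29.9
```

```bash
python3 -m crank '[[[0,0,-0.8,0,0,0],[0,0,-1,0,0,0],[0,0,-1,0,0,0],[0,0,-1,0,0,0],[0,0,-0.7,0,0,0],[0.4,0,-0.7,0,0,0],[0.4,0,-0.7,0,0,0],[0.5,-0.05,-0.8,0,0,0],[0.5,-0.05,-0.8,0,0,0],[0.5,-0.05,-0.8,0,0,0],[0,0,0,0,0,0],[0,0,0,0,0,0]]]'
python3 - <<'E'
from plan import *
go(np.array([.5725,.1300,.066]),"pick")
E
```

```text
time: 30.9
ee_pos: [0.5688, 0.1297, 0.0754]
tcp_rot: [-180.0, -44.8, -5.9]
wrist_force: [0.2, -0.1, -0.5]
opening: 0.0681
grasp_force: 0.0
shift [ 0.19  0.02 -0.47] turn [-0.01 -0.03  0.03] at [0.5688 0.1297 0.0754] q6 -160.0 t 30.9
```

```bash
python3 -m crank '[[[0.19,0.02,-0.47,-0.01,-0.03,0.03],[0,0,0,0,0,0]]]'
python3 -m crank '[[[0,0,0,0,0,0],[0,0,0,0,0,0],[0,0,0,0,0,0],[0,0,0,0,0,0],[0,0,0,0,0,0],[0,0,0.3,0,0,0],[0,0,0.7,0,0,0],[0,0,0.9,0,0,0],[0,0,1,0,0,0],[0,0,1,0,0,0],[0,0,1,0,0,0],[0,0,1,0,0,0],[0,0,1,0,0,0],[0,0,1,0,0,0],[0,0,1,0,0,0],[0,0,0,0,0,0]]]' 0 60
python3 - <<'E'
from plan import *
go(SH+(.058-.066)*A+Z*.226,"pick")
E
```

```text
time: 31.07
ee_pos: [0.573, 0.1309, 0.0673]
tcp_rot: [-180.0, -45.2, -5.6]
wrist_force: [-0.1, 0.6, -0.7]
opening: 0.0686
grasp_force: 0.0
time: 32.4
ee_pos: [0.5741, 0.1318, 0.2507]
tcp_rot: [-179.7, -45.5, -5.7]
wrist_force: [1.0, 0.6, 0.1]
opening: 0.0428
grasp_force: 60.7
shift [ -2.64 -13.52  -1.23] turn [-0.02  0.07 -0.01] at [0.5741 0.1318 0.2507] q6 -160.4 t 32.4
```

```bash
python3 -m crank '[[[-0.1,-0.5,0,0.704,-0.07,-0.707],[-0.1,-0.5,0,0.704,-0.07,-0.707],[-0.1,-0.5,0,0.704,-0.07,-0.707],[-0.1,-0.5,0,0.704,-0.07,-0.707],[-0.1,-0.5,0,0.704,-0.07,-0.707],[-0.1,-0.5,0,0.704,-0.07,-0.707],[-0.1,-0.5,0,0.704,-0.07,-0.707],[-0.1,-0.5,0,0.704,-0.07,-0.707],[-0.1,-0.5,0,0.704,-0.07,-0.707],[-0.1,-0.5,0,0.704,-0.07,-0.707],[-0.1,-0.5,0,0.704,-0.07,-0.707],[-0.1,-0.5,0,0.704,-0.07,-0.707],[-0.1,-0.5,0,0.704,-0.07,-0.707],[-0.1,-0.5,0,0.704,-0.07,-0.707],[-0.1,-0.5,0,0.704,-0.07,-0.707],[-0.1,-0.5,0,0.704,-0.07,-0.707],[-0.1,-0.5,0,0.704,-0.07,-0.707],[-0.1,-0.5,0,0.704,-0.07,-0.707],[-0.1,-0.5,0,0.704,-0.07,-0.707],[-0.1,-0.5,0,0.704,-0.07,-0.707]]]'
python3 -m crank '[[[-0.1,-0.5,0,0.704,-0.07,-0.707],[-0.1,-0.5,0,0.704,-0.07,-0.707],[-0.1,-0.5,0,0.704,-0.07,-0.707],[-0.1,-0.5,0,0.704,-0.07,-0.707],[-0.1,-0.5,0,0.704,-0.07,-0.707],[-0.1,-0.5,0,0.704,-0.07,-0.707],[0,-0.5,0,0.12,-0.01,-0.12],[0,0,0,0,0,0],[0,0,0,0,0,0]]]'
python3 - <<'E'
from plan import *
go(SH+(.058-.066)*A+Z*.124,"place")
a=shot("top","t7")[140:300,230:430];b=shot("scene","s7")[60:220,160:360]
cv2.imwrite("pics/c7.png",cv2.resize(np.hstack([a,b])[:,:,::-1],None,fx=2,fy=2,interpolation=2))
E
```

```text
time: 34.07
ee_pos: [0.5326, -0.069, 0.2437]
tcp_rot: [-146.2, 31.4, -133.8]
wrist_force: [0.5, -0.7, -1.6]
opening: 0.0428
grasp_force: 61.1
time: 34.82
ee_pos: [0.5208, -0.1389, 0.244]
tcp_rot: [-179.8, 44.8, 174.5]
wrist_force: [1.2, 0.1, -1.3]
opening: 0.0429
grasp_force: 61.1
shift [ 0.02  0.02 -6.  ] turn [ 0.02 -0.03  0.  ] at [ 0.5208 -0.1389  0.244 ] q6 -10.2 t 34.8
```

View pics/c7.png

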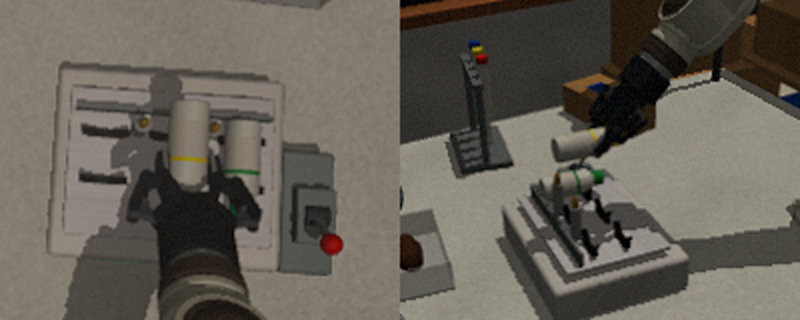

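Yellow is held level over the middle cradle, between the pins. I lower it.

```bash
python3 -m crank '[[[0.02,0.02,-0.8,0.02,-0.03,0],[0,0,-0.8,0,0,0],[0,0,-0.8,0,0,0],[0,0,-0.8,0,0,0],[0,0,-0.8,0,0,0],[0,0,-0.7,0,0,0],[0,0,-0.4,0,0,0],[0,0,-0.3,0,0,0],[0,0,0,0,0,0],[0,0,-0.1,0,0,0],[0,0,-0.1,0,0,0],[0,0,0,0,0,0]]]'
python3 -m crank '[[[0,0,-0.1,0,0,0],[0,0,-0.1,0,0,0],[0,0,0,0,0,0]]]'
python3 -m crank '[[[0,0,-0.05,0,0,0],[0,0,-0.05,0,0,0],[0,0,0,0,0,0]]]'
```

```text
time: 35.92
ee_pos: [0.5218, -0.1384, 0.1337]
tcp_rot: [180.0, 45.1, 174.3]
wrist_force: [0.2, 0.2, -2.9]
opening: 0.0424
grasp_force: 61.1
time: 36.17
ee_pos: [0.5214, -0.1383, 0.1288]
tcp_rot: [179.9, 45.0, 174.3]
wrist_force: [-0.6, 0.1, -1.0]
opening: 0.0423
grasp_force: 61.1
time: 36.42
ee_pos: [0.5215, -0.1383, 0.127]
tcp_rot: [180.0, 45.0, 174.3]
wrist_force: [0.2, -0.3, -1.6]
opening: 0.0429
grasp_force: 61.1
```

```bash
python3 -m crank '[[[0,0,-0.1,0,0,0],[0,0,-0.1,0,0,0],[0,0,0,0,0,0]]]'
python3 -m crank '[[[0,0,0,0,0,0],[0,0,0,0,0,0],[0,0,0,0,0,0],[0,0,0,0,0,0],[-0.5,0.05,0.5,0,0,0],[-0.5,0.05,0.5,0,0,0],[-0.5,0.05,0.5,0,0,0],[-0.5,0.05,0.5,0,0,0],[-0.5,0.05,0.5,0,0,0],[-0.5,0.05,0.5,0,0,0],[0,0,1,0,0,0],[0,0,1,0,0,0],[0,0,1,0,0,0],[0,0,0,0,0,0]]]' 0.65
python3 - <<'E'
from plan import *
T=shot("top","t8");caps(T);S=shot("scene","s8");m=cam("scene")
print([np.round(onz(m,*cen(x),.118),3).tolist() for x in blobs(S,"orange",10)],[np.round(cen(x)).tolist() for x in blobs(S,"orange",10)])
a=T[160:280,240:400];cv2.imwrite("pics/c8.png",cv2.resize(a[:,:,::-1],None,fx=4,fy=4,interpolation=2))
go(np.array([.557,.260,.066])+np.array([-.05,.005,.085]),"pick")
E
```

```text
time: 36.67
ee_pos: [0.5218, -0.1386, 0.1235]
tcp_rot: [180.0, 45.1, 174.3]
wrist_force: [0.5, -1.3, -0.8]
opening: 0.043
grasp_force: 61.0
time: 37.83
ee_pos: [0.4675, -0.1351, 0.249]
tcp_rot: [180.0, 45.2, 174.4]
wrist_force: [-0.0, 0.0, 1.8]
opening: 0.0553
grasp_force: 0.0
orange [[0.439, 0.188, 0.118]]
yellow []
green [[0.473, -0.221, 0.118]]
[[-0.62, -1.676, 0.118], [-0.003, -1.813, 0.118], [0.265, -0.648, 0.118], [0.802, -1.795, 0.118], [0.503, 0.273, 0.118], [0.117, -1.431, 0.118]] [[291.0, 36.0], [212.0, 43.0], [253.0, 101.0], [103.0, 62.0], [334.0, 230.0], [218.0, 58.0]]
shift [ 2.02 19.99 -4.67] turn [ 18.4   -1.8  -18.53] at [ 0.4667 -0.1348  0.2444] q6 -12.2 t 37.9
```

View pics/c8.png

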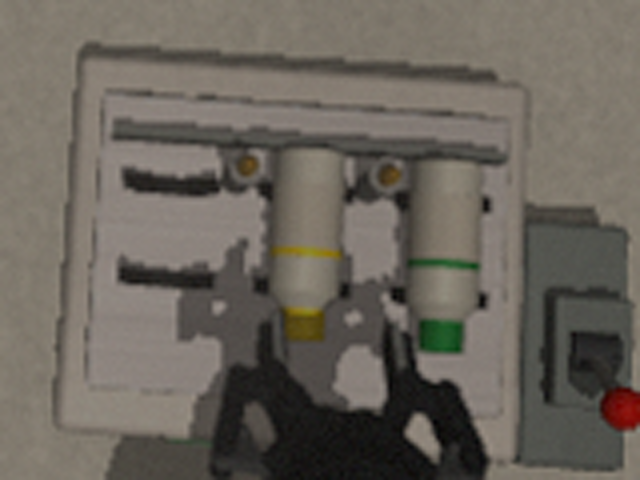

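Yellow is in place. The orange bottle seems to have been knocked, so I roll back to the pick orientation and look again.

```bash
python3 -m crank '[[[0,0.3,0,-0.704,0.07,0.707],[0,0.3,0,-0.704,0.07,0.707],[0,0.3,0,-0.704,0.07,0.707],[0,0.3,0,-0.704,0.07,0.707],[0,0.3,0,-0.704,0.07,0.707],[0,0.3,0,-0.704,0.07,0.707],[0,0.3,0,-0.704,0.07,0.707],[0,0.3,0,-0.704,0.07,0.707],[0,0.3,0,-0.704,0.07,0.707],[0,0.3,0,-0.704,0.07,0.707],[0,0.3,0,-0.704,0.07,0.707],[0,0.3,0,-0.704,0.07,0.707],[0,0.3,0,-0.704,0.07,0.707],[0,0.3,0,-0.704,0.07,0.707],[0,0.3,0,-0.704,0.07,0.707],[0,0.3,0,-0.704,0.07,0.707],[0,0.3,0,-0.704,0.07,0.707],[0,0.3,0,-0.704,0.07,0.707],[0,0.3,0,-0.704,0.07,0.707],[0,0.3,0,-0.704,0.07,0.707]]]' 0.8
python3 -m crank '[[[0,0.3,0,-0.704,0.07,0.707],[0,0.3,0,-0.704,0.07,0.707],[0,0.3,0,-0.704,0.07,0.707],[0,0.3,0,-0.704,0.07,0.707],[0,0.3,0,-0.704,0.07,0.707],[0,0.3,0,-0.704,0.07,0.707],[0,0,0,-0.12,0.01,0.12],[0,0,0,0,0,0],[0,0,0,0,0,0]]]'
python3 - <<'E'
from plan import *
T=shot("top","t9");caps(T);S=shot("scene","s9");m=cam("scene")
print([np.round(onz(m,*cen(x),.118),3).tolist() for x in blobs(S,"orange",10)],bot.get_obs()["ee_pos"])
cv2.imwrite("pics/c9.png",cv2.resize(np.hstack([T[140:300,60:260],S[170:330,230:430]])[:,:,::-1],None,fx=2,fy=2,interpolation=2))
E
```

```text
time: 39.6
ee_pos: [0.4819, -0.0177, 0.2451]
tcp_rot: [-147.0, -31.9, -57.9]
wrist_force: [0.0, -0.1, 0.4]
opening: 0.068
grasp_force: 0.0
time: 40.35
ee_pos: [0.4823, 0.0178, 0.2461]
tcp_rot: [179.3, -45.4, -6.0]
wrist_force: [0.4, -0.8, -0.8]
opening: 0.0684
grasp_force: 0.0
orange [[0.439, 0.188, 0.118]]
yellow [[0.483, -0.137, 0.118]]
green [[0.473, -0.221, 0.118]]
[[-0.619, -1.676, 0.118], [0.022, -1.866, 0.118], [0.267, -0.648, 0.118], [0.795, -1.807, 0.118], [0.733, -2.02, 0.118], [0.112, -1.432, 0.118], [0.503, 0.273, 0.118], [0.771, -1.434, 0.118]] [0.48238435 0.01762639 0.24652944]
```

View pics/c9.png

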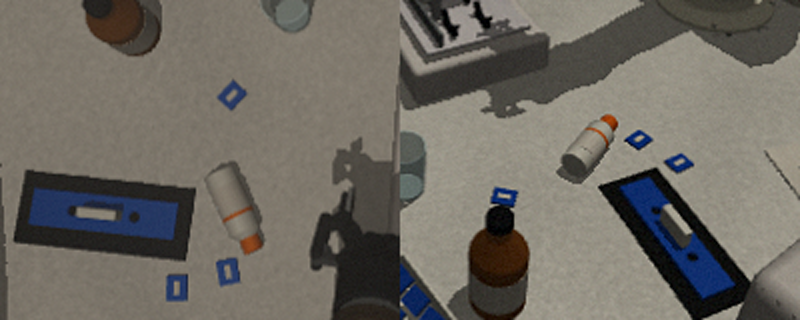

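Orange has fallen and is lying on the bench, base near (171,225) and cap near (186,261). I'll pick it up tool-down and turn it into the left cradle, so I measure its axis.

```bash
cat > m3.py <<'E'
from plan import *
def lying(T):
    m=cam("top");g=cv2.cvtColor(T,cv2.COLOR_RGB2HSV).astype(int)
    k=np.zeros(g.shape[:2],np.uint8);k[215:268,160:196]=((g[...,2]>128)&(g[...,1]<75))[215:268,160:196]
    k=cv2.morphologyEx(k,cv2.MORPH_OPEN,np.ones((3,3),np.uint8))
    cs=[c for c in cv2.findContours(k,0,1)[0]];print([cv2.contourArea(c) for c in cs])
    k2=np.vstack([c for c in cs if cv2.contourArea(c)>60])
    print("body",cv2.minAreaRect((np.array([onz(m,*p[0],.022)[:2] for p in k2])*1000).astype(np.float32)))
    c=onz(m,*cen(blobs(T,"orange",15)[0]),.024);print("cap",c)
    for p in((170.5,225.5),(178.5,247.5),(186,261.5)):print(p,onz(m,*p,.024))
lying(cv2.imread("pics/top9.png" if 0 else "pics/t9.png")[:,:,::-1].copy())
E
python3 m3.py
python3 - <<'E'
import cv2,numpy as np
T=cv2.imread("pics/t9.png")
cv2.imwrite("pics/c9b.png",cv2.resize(T[212:272,155:205],None,fx=10,fy=10,interpolation=2))
E
```

```text
[4.0, 4.0, 26.5, 8.0, 63.0]
body ((508.2503662109375, 241.23077392578125), (57.649635314941406, 14.88286018371582), 19.475685119628906)
cap [0.43684214 0.20561724 0.024     ]
(170.5, 225.5) [0.53639438 0.24377819 0.024     ]
(178.5, 247.5) [0.4760705  0.22180047 0.024     ]
(186, 261.5) [0.43800878 0.20145251 0.024     ]
```

View pics/c9b.png

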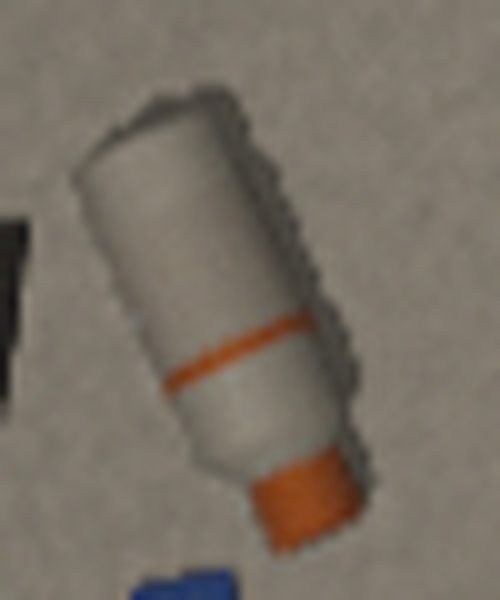

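```bash
python3 -m crank '[[[0,0.9,0,0,0,0],[0,0.9,0,0,0,0],[0,0.9,0,0,0,0],[0,0.6,0,0.09,0.93,0],[0,0.6,0,0.09,0.93,0],[0,0.6,0,0.09,0.93,0],[0,0.6,0,0.09,0.93,0],[0,0.6,0,0.09,0.93,0],[0,0.6,0,0.09,0.93,0],[0,0.6,0,0.09,0.93,0],[0,0,0,0,0,-1],[0,0,0,0,0,-1],[0,0,0,0,0,-1],[0,0,0,0,0,-1],[0,0,0,0,0,-1],[0,0,0,0,0,-1]]]' 1
python3 -m crank '[[[0,0.2,0,0,0,-1],[0,0.2,0,0,0,-1],[0,0.2,0,0,0,-1],[0,0.2,0,0,0,-1],[0,0.2,0,0,0,-1],[0,0.2,0,0,0,-1],[0,0.2,0,0,0,-1],[0,0.2,0,0,0,-1],[0,0.2,0,0,0,-1],[0,0.2,0,0,0,-1],[0,0.2,0,0,0,-1],[0,0.2,0,0,0,-1],[0,0.2,0,0,0,-1],[0,0.2,0,0,0,-1],[0,0.2,0,0,0,-1],[0,0.2,0,0,0,-1],[0,0,0,0,0,0],[0,0,0,0,0,0]]]'
cat >> plan.py <<'E'
_o=orient
def orient(k):
    return Ro.from_euler("xyz",[180,0,k],degrees=True) if not isinstance(k,str) else _o(k)
E
python3 - <<'E'
from plan import *
go([.479,.221,.026],-157.3);shot("wrist","w10");m=cam("wrist")
print([np.round(proj(m,p)).tolist() for p in((.536,.2445,.022),(.437,.203,.022),(.479,.221,.044))],np.round(bot.get_obs()["q"],1))
E
```

```text
time: 41.78
ee_pos: [0.4828, 0.1557, 0.2465]
tcp_rot: [178.9, -0.5, -47.4]
wrist_force: [0.0, 0.2, 0.2]
opening: 0.0856
grasp_force: 0.0
time: 43.28
ee_pos: [0.4826, 0.2198, 0.2467]
tcp_rot: [179.0, -0.5, -156.8]
wrist_force: [-0.3, 0.8, 0.4]
opening: 0.0854
grasp_force: 0.0
shift [ -0.18   0.06 -11.04] turn [-0.11 -0.12 -0.07] at [0.4826 0.2198 0.2467] q6 0.8 t 43.3
[[260.0, 218.0], [261.0, 128.0], [261.0, 171.0]] [23.9  2.6  7.2 95.   1.1  0.7]
```

View pics/w10.png

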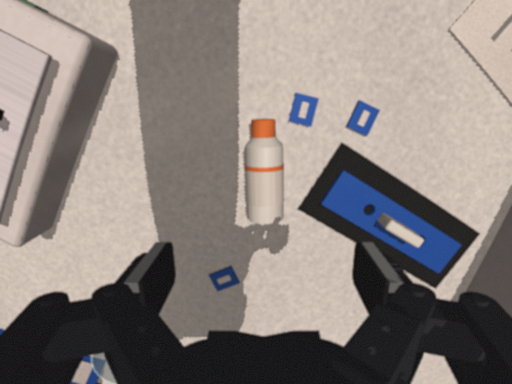

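The bottle axis is aligned with the tool: cap (263,128), base (264,222), about 3 mm to the mat side. I go down and grip.

```bash
python3 -m crank '[[[-0.2,0.18,-1,-0.11,-0.12,-0.07],[0,0,-1,0,0,0],[0,0,-1,0,0,0],[0,0,-1,0,0,0],[0,0,-1,0,0,0],[0,0,-1,0,0,0],[0,0,-1,0,0,0],[0,0,-1,0,0,0],[0,0,-1,0,0,0],[0,0,-1,0,0,0],[0,0,-0.6,0,0,0],[0,0,-0.35,0,0,0],[0,0,0,0,0,0],[0,0,0,0,0,0]]]'
python3 - <<'E'
from plan import *
go([.479,.2233,.026],-157.3)
E
```

```text
time: 44.5
ee_pos: [0.4787, 0.2235, 0.0284]
tcp_rot: [180.0, 0.0, -157.4]
wrist_force: [-0.6, 0.2, 0.1]
opening: 0.0859
grasp_force: 0.0
shift [ 0.01 -0.01 -0.12] turn [-0.01  0.    0.01] at [0.4787 0.2235 0.0284] q6 2.4 t 44.5
```

```bash
python3 -m crank '[[[0,0,0,0,0,0],[0,0,0,0,0,0],[0,0,0,0,0,0],[0,0,0,0,0,0],[0,0,0,0,0,0],[0,0,0,0,0,0],[0,0,0,0,0,0],[0,0,0.3,0,0,0],[0,0,0.6,0,0,0],[0,0,1,0,0,0],[0,0,1,0,0,0],[0,0,1,0,0,0],[0,0,1,0,0,0],[0,0,1,0,0,0],[0,0,1,0,0,0],[0,0,1,0,0,0],[0,0,1,0,0,0],[0,0,1,0,0,0],[0,0,1,0,0,0],[0,0,0,0,0,0]]]' 0 60
python3 - <<'E'
from plan import *
go(SH+(.058-.061)*A+.085*B+Z*.235,174.35)
T=shot("top","t10");cv2.imwrite("pics/c10.png",cv2.resize(T[200:300,120:260][:,:,::-1],None,fx=5,fy=5,interpolation=2))
E
```

```text
time: 46.17
ee_pos: [0.4791, 0.2239, 0.251]
tcp_rot: [180.0, 0.3, -157.4]
wrist_force: [0.5, -0.1, -0.2]
opening: 0.0423
grasp_force: 60.6
shift [  2.77 -13.92  -0.8 ] turn [-0.01  0.05 -4.1 ] at [0.4791 0.2239 0.251 ] q6 2.5 t 46.2
```

View pics/c10.png

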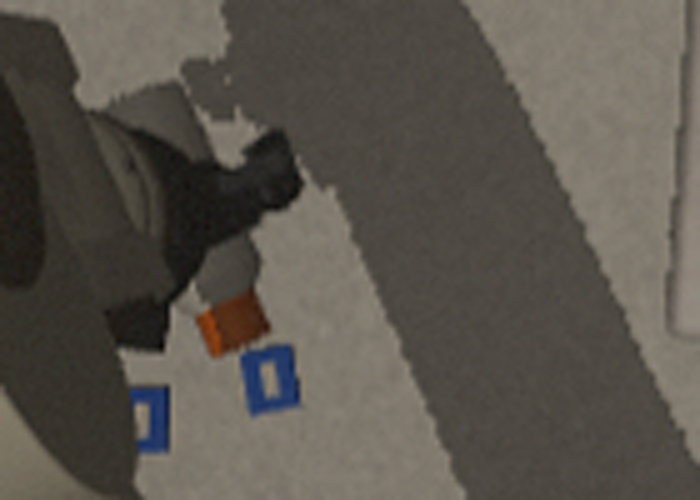

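Bottle held, cap at about (166,265). I check where along the bottle the grip is, then move over the left cradle.

```bash
python3 - <<'E'
from plan import *
T=cv2.imread("pics/t10.png")[:,:,::-1].copy();m=cam("top")
for p in((166.4,265),): 
    X=onz(m,*p,.25);d=X-np.array([.4791,.2239,.25]);print(X,107.5-1000*np.hypot(*d[:2]),np.degrees(np.arctan2(d[1],d[0])))
E
python3 -m crank '[[[0.2,-0.9,0,0,0,-0.27],[0.2,-0.9,0,0,0,-0.27],[0.2,-0.9,0,0,0,-0.27],[0.2,-0.9,0,0,0,-0.27],[0.2,-0.9,0,0,0,-0.27],[0.2,-0.9,0,0,0,-0.27],[0.2,-0.9,0,0,0,-0.27],[0.2,-0.9,0,0,0,-0.27],[0.2,-0.9,0,0,0,-0.27],[0.2,-0.9,0,0,0,-0.27],[0.2,-0.9,0,0,0,-0.27],[0.2,-0.9,0,0,0,-0.27],[0.2,-0.9,0,0,0,-0.27],[0.2,-0.9,0,0,0,-0.27],[0,-0.9,0,0,0,-0.27],[0,-0.4,0,0,0,0],[0,0,0,0,0,0],[0,0,0,0,0,0]]]'
python3 - <<'E'
from plan import *
go(SH+(.058-.061)*A+.085*B+Z*.132,174.35)
T=shot("top","t11");cv2.imwrite("pics/c11.png",cv2.resize(T[150:290,230:400][:,:,::-1],None,fx=4,fy=4,interpolation=2))
E
```

```text
[0.43675833 0.20270364 0.25      ] 60.14915153661341 -153.40731872600094
time: 47.72
ee_pos: [0.5342, -0.0543, 0.2455]
tcp_rot: [180.0, -0.0, 174.7]
wrist_force: [-0.2, -0.8, -1.4]
opening: 0.0423
grasp_force: 60.8
shift [ 0.02 -0.01 -5.68] turn [-0.01 -0.01 -0.06] at [ 0.5342 -0.0543  0.2455] q6 -0.6 t 47.7
```

View pics/c11.png

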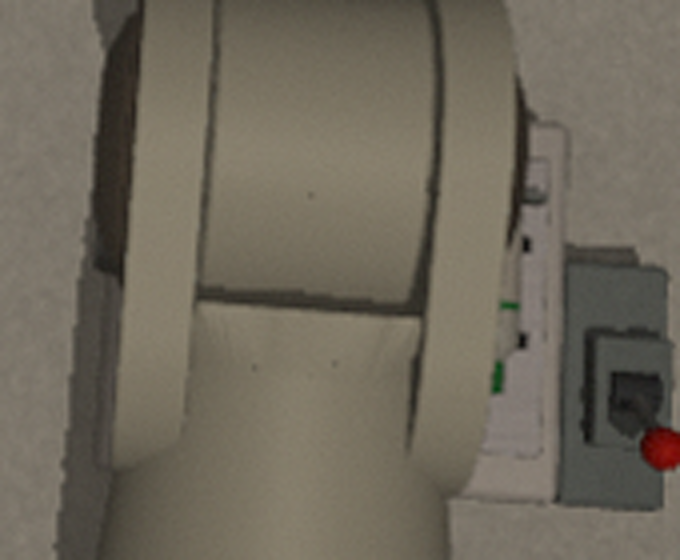

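The arm hides the cradle here, and I have used up my picture views (one over, in fact), so I continue on numbers only. Lowering.

```bash
python3 -m crank '[[[0.02,0,-0.8,-0.01,-0.01,-0.06],[0,0,-0.8,0,0,0],[0,0,-0.8,0,0,0],[0,0,-0.8,0,0,0],[0,0,-0.8,0,0,0],[0,0,-0.7,0,0,0],[0,0,-0.3,0,0,0],[0,0,-0.2,0,0,0],[0,0,0,0,0,0],[0,0,-0.1,0,0,0],[0,0,-0.1,0,0,0],[0,0,0,0,0,0]]]'
python3 -m crank '[[[0,0,-0.1,0,0,0],[0,0,-0.1,0,0,0],[0,0,0,0,0,0]]]'
```

```text
time: 48.77
ee_pos: [0.535, -0.0544, 0.1382]
tcp_rot: [-180.0, 0.1, 174.3]
wrist_force: [-0.1, 1.0, -0.6]
opening: 0.0422
grasp_force: 60.8
time: 49.02
ee_pos: [0.5347, -0.0545, 0.1335]
tcp_rot: [-180.0, 0.0, 174.3]
wrist_force: [-1.2, 0.3, -1.6]
opening: 0.0423
grasp_force: 60.8
```

```bash
python3 -m crank '[[[0,0,-0.08,0,0,0],[0,0,-0.05,0,0,0],[0,0,0,0,0,0],[0,0,0,0,0,0]]]'
python3 -m crank '[[[0,0,-0.05,0,0,0],[0,0,-0.05,0,0,0],[0,0,0,0,0,0]]]'
```

```text
time: 49.35
ee_pos: [0.5348, -0.0544, 0.1312]
tcp_rot: [-180.0, 0.1, 174.3]
wrist_force: [-0.1, 0.0, -2.0]
opening: 0.0426
grasp_force: 60.8
time: 49.6
ee_pos: [0.535, -0.0547, 0.1297]
tcp_rot: [-179.9, 0.1, 174.3]
wrist_force: [-1.8, -1.8, 3.1]
opening: 0.0418
grasp_force: 61.1
```

```bash
python3 -m crank '[[[0,0,0,0,0,0],[0,0,0,0,0,0],[0,0,0,0,0,0],[0,0,0,0,0,0],[0,0,0.4,0,0,0],[0,0,0.6,0,0,0],[0,0,0.8,0,0,0],[0,0,1,0,0,0],[0,0,1,0,0,0],[0,0,1,0,0,0],[0,0,1,0,0,0],[-0.1,1,0,0,0,0],[-0.1,1,0,0,0,0],[-0.1,1,0,0,0,0],[-0.1,1,0,0,0,0],[-0.1,1,0,0,0,0],[-0.1,1,0,0,0,0],[-0.1,1,0,0,0,0],[-0.1,1,0,0,0,0]]]' 0.65
python3 -m crank '[[[-0.1,1,0,0,0,0],[-0.1,1,0,0,0,0],[-0.1,1,0,0,0,0],[0,0,0,0,0,0]]]' 0.5
cat > m4.py <<'E'
from plan import *
def check(name):
    T=shot("top",name);m=cam("top")
    for c in("orange","yellow","green"):
        for x in blobs(T,c,12)[:3]:
            p=onz(m,*cen(x),.130)-SH; print(c,np.round(cen(x),1),cv2.contourArea(x),"shaker",np.round([p@A,p@B],4))
    # base line: scan along each bottle axis for edge white body -> grey stop
    g=cv2.cvtColor(T,cv2.COLOR_RGB2GRAY)
    for n,y in(("L",.085),("M",0),("R",-.085)):
        print(n,[int(np.mean([g[int(round(q[1])),int(round(q[0]))] for dy in(-.008,-.004,0,.004,.008) for q in[proj(m,SH+x*A+(y+dy)*B+.148*Z)]])) for x in np.arange(.044,.082,.002)])
    b=[x for x in blobs(T,"blue",300) if cen(x)[0]<170 and cen(x)[1]>200]
    for x in b: print("plate",cv2.minAreaRect((np.array([onz(m,*p[0],.011)[:2] for p in x])*1000).astype(np.float32)))
E
python3 - <<'E'
from m4 import *
check("t12")
E
```

```text
time: 51.18
ee_pos: [0.5187, 0.1065, 0.2467]
tcp_rot: [-180.0, 0.1, 174.3]
wrist_force: [0.4, -0.5, 0.0]
opening: 0.0554
grasp_force: 0.0
time: 51.52
ee_pos: [0.5125, 0.1682, 0.2464]
tcp_rot: [180.0, 0.1, 174.4]
wrist_force: [0.2, 0.4, -0.7]
opening: 0.0428
grasp_force: 0.0
orange [280.7 238.7] 47.5 shaker [-0.048   0.0841]
yellow [315.4 240.7] 54.0 shaker [-0.0467 -0.0009]
green [349.7 243.7] 52.0 shaker [-0.0478 -0.0847]
L [126, 127, 126, 126, 125, 126, 126, 99, 53, 62, 75, 83, 78, 107, 122, 133, 131, 131, 132, 132]
M [126, 126, 126, 126, 125, 126, 128, 113, 93, 59, 69, 79, 90, 105, 126, 124, 122, 123, 125, 128]
R [126, 125, 126, 126, 126, 127, 127, 105, 61, 63, 75, 78, 73, 100, 119, 124, 122, 122, 121, 125]
```

All three bottles sit in their cradles within about 2 mm. Now I locate the plate.

```bash
python3 - <<'E'
from plan import *
for f,t in(("t9",0),("t12",0)):
    T=cv2.imread(f"pics/{f}.png")[:,:,::-1].copy();m=cam("top")
    h=cv2.cvtColor(T,cv2.COLOR_RGB2HSV);k=cv2.inRange(h,np.array((105,100,35)),np.array((125,255,255)));k[:200]=0;k[:,170:]=0
    for x in cv2.findContours(k,0,1)[0]:
        if cv2.contourArea(x)>100: print(f,cv2.contourArea(x),cv2.minAreaRect((np.array([onz(m,*p[0],.011)[:2] for p in x])*1000).astype(np.float32)))
E
```

```text
t9 104.0 ((381.6772766113281, 306.8157043457031), (27.673755645751953, 29.182804107666016), 88.41877746582031)
t9 1291.0 ((484.6639099121094, 409.13922119140625), (201.12322998046875, 51.77580642700195), 82.13172149658203)
```

```bash
python3 -m crank '[[[-0.1,0.86,0,0,0,-0.96],[-0.1,0.86,0,0,0,-0.96],[-0.1,0.86,0,0,0,-0.96],[-0.1,0.86,0,0,0,-0.96],[-0.1,0.86,0,0,0,-0.96],[-0.1,0.86,0,0,0,-0.96],[-0.1,0.86,0,0,0,-0.96],[-0.1,0.86,0,0,0,-0.96],[-0.1,0.86,0,0,0,-0.96],[-0.1,0.86,0,0,0,-0.96],[-0.1,0.86,0,0,0,-0.96],[-0.1,0.86,0,0,0,-0.96],[-0.1,0.86,0,0,0,-0.96],[-0.1,0.86,0,0,0,-0.96],[0,0,0,0,0,0],[0,0,0,0,0,0]]]'
python3 - <<'E'
from plan import *
go([.4836,.4098,.0372],82.3)
W=shot("wrist","w13");m=cam("wrist")
h=cv2.cvtColor(W,cv2.COLOR_RGB2HSV);k=cv2.inRange(h,np.array((105,120,40)),np.array((125,255,255)))
x=max(cv2.findContours(k,0,1)[0],key=cv2.contourArea)
print(cv2.minAreaRect((np.array([onz(m,*p[0],.011)[:2] for p in x])*1000).astype(np.float32)))
# fin top: bright low-sat pixels inside plate hull
hull=np.zeros(k.shape,np.uint8);cv2.fillConvexPoly(hull,cv2.convexHull(x),1)
f=((h[...,1]<60)&(h[...,2]>110)).astype(np.uint8)*hull
y=max(cv2.findContours(f,0,1)[0],key=cv2.contourArea);print(cv2.contourArea(y),cv2.minAreaRect((np.array([onz(m,*p[0],.041)[:2] for p in y])*1000).astype(np.float32)))
E
```

```text
time: 52.9
ee_pos: [0.4851, 0.4061, 0.2455]
tcp_rot: [-180.0, 0.1, 82.1]
wrist_force: [0.6, -0.3, 0.2]
opening: 0.0431
grasp_force: 0.0
shift [ -0.08   0.18 -10.42] turn [ 0.01 -0.01  0.03] at [0.4851 0.4061 0.2455] q6 137.9 t 52.9
((482.8588562011719, 410.7677307128906), (200.39208984375, 52.17966079711914), 82.2572250366211)
600.0 ((482.80352783203125, 412.2978210449219), (55.615928649902344, 14.232036590576172), 82.23066711425781)
```

The plate is unmoved, so I grip it in the same pose I released it in.

```bash
python3 -m crank '[[[-0.08,0.18,-1,0,0,0.03],[0,0,-1,0,0,0],[0,0,-1,0,0,0],[0,0,-1,0,0,0],[0,0,-1,0,0,0],[0,0,-1,0,0,0],[0,0,-1,0,0,0],[0,0,-1,0,0,0],[0,0,-1,0,0,0],[0,0,-0.8,0,0,0],[0,0,-0.5,0,0,0],[0,0,0,0,0,0],[0,0,0,0,0,0]]]'
python3 - <<'E'
from plan import *
go([.4836,.4098,.0375],82.3)
E
```

```text
time: 54.03
ee_pos: [0.4835, 0.4093, 0.0397]
tcp_rot: [-180.0, 0.1, 82.1]
wrist_force: [0.0, -0.1, 0.5]
opening: 0.0428
grasp_force: 0.0
shift [ 0.    0.03 -0.11] turn [ 0.01 -0.01  0.02] at [0.4835 0.4093 0.0397] q6 138.1 t 54.0
```

```bash
python3 -m crank '[[[0,0,-0.08,0.01,-0.01,0.02],[0,0,0,0,0,0],[0,0,0,0,0,0],[0,0,0,0,0,0],[0,0,0,0,0,0],[0,0,0,0,0,0]]]' 0 80
python3 -m crank '[[[0,0,0.5,0,0,0],[0,0,1,0,0,0],[0,0,1,0,0,0],[0,0,1,0,0,0],[0,0,1,0,0,0],[0,0,1,0,0,0],[0,0,1,0,0,0],[0,0,1,0,0,0],[0,0,1,0,0,0],[0,0,1,0,0,0],[0,0,1,0,0,0],[0,0,0.6,0,0,0],[0,0,0,0,0,0]]]'
python3 - <<'E'
from plan import *
go([.573,-.1445,.2585],84.2)
E
```

```text
time: 54.53
ee_pos: [0.4837, 0.4103, 0.0391]
tcp_rot: [179.9, -0.1, 82.3]
wrist_force: [-1.0, -1.6, 6.1]
opening: 0.0123
grasp_force: 81.6
time: 55.62
ee_pos: [0.4836, 0.4103, 0.263]
tcp_rot: [179.8, -0.2, 82.3]
wrist_force: [0.5, 0.8, -3.9]
opening: 0.0123
grasp_force: 80.3
shift [  4.47 -27.74  -0.22] turn [-0.02  0.03  0.28] at [0.4836 0.4103 0.263 ] q6 138.1 t 55.6
```

```bash
python3 -m crank '[[[0.16,-0.6,0,0,0,0.01],[0.16,-1,0,0,0,0.01],[0.16,-1,0,0,0,0.01],[0.16,-1,0,0,0,0.01],[0.16,-1,0,0,0,0.01],[0.16,-1,0,0,0,0.01],[0.16,-1,0,0,0,0.01],[0.16,-1,0,0,0,0.01],[0.16,-1,0,0,0,0.01],[0.16,-1,0,0,0,0.01],[0.16,-1,0,0,0,0.01],[0.16,-1,0,0,0,0.01],[0.16,-1,0,0,0,0.01],[0.16,-1,0,0,0,0.01],[0.16,-1,0,0,0,0.01],[0.16,-1,0,0,0,0.01],[0.16,-1,0,0,0,0.01],[0.16,-1,0,0,0,0.01],[0.16,-1,0,0,0,0.01],[0.16,-1,0,0,0,0.01]]]'
python3 -m crank '[[[0.16,-1,0,0,0,0.01],[0.16,-1,0,0,0,0.01],[0.16,-1,0,0,0,0.01],[0.16,-1,0,0,0,0.01],[0.16,-1,0,0,0,0.01],[0.16,-1,0,0,0,0.01],[0.16,-1,0,0,0,0.01],[0.15,-0.9,0,0,0,0.01],[0,0,0,0,0,0],[0,0,0,0,0,0],[0,0,0,0,0,0]]]'
python3 - <<'E'
from plan import *
go([.573,-.1445,.22],84.2)
T=shot("top","t14");W=shot("wrist","w14");m=cam("wrist");o=bot.get_obs()
h=cv2.cvtColor(W,cv2.COLOR_RGB2HSV);k=cv2.inRange(h,np.array((105,120,40)),np.array((125,255,255)))
x=max(cv2.findContours(k,0,1)[0],key=cv2.contourArea);z=o["ee_pos"][2]-.036+.008
print(cv2.contourArea(x),cv2.minAreaRect((np.array([onz(m,*p[0],z)[:2] for p in x])*1000).astype(np.float32)))
# hole: non-blue blob inside plate's hull, away from the fin
hull=np.zeros(k.shape,np.uint8);cv2.fillConvexPoly(hull,cv2.convexHull(x),1)
for y in cv2.findContours((1-k//255)*hull,0,1)[0]:
    if cv2.contourArea(y)>60: print(np.round(cen(y)),cv2.contourArea(y),np.round(onz(m,*cen(y),z),4))
E
```

```text
time: 57.28
ee_pos: [0.5466, 0.0164, 0.2582]
tcp_rot: [-179.9, 0.0, 83.6]
wrist_force: [0.8, -0.5, -4.5]
opening: 0.0119
grasp_force: 80.2
time: 58.2
ee_pos: [0.5721, -0.1399, 0.2587]
tcp_rot: [-179.9, -0.0, 84.2]
wrist_force: [0.6, 0.6, -3.7]
opening: 0.0119
grasp_force: 80.1
shift [ 0.05 -0.23 -1.94] turn [-0.01 -0.01  0.01] at [ 0.5721 -0.1399  0.2587] q6 82.1 t 58.2
15930.5 ((576.123291015625, -92.37677001953125), (105.54104614257812, 48.68521499633789), 84.119873046875)
[263. 229.] 2520.0 [ 0.5722 -0.1317  0.2313]
[264. 161.] 576.0 [ 0.5761 -0.0951  0.2313]
[233.  75.] 1354.5 [ 0.566  -0.0529  0.2313]
```

```bash
python3 -m crank '[[[0.05,-0.2,-0.6,0,0,0.01],[0,0,-0.6,0,0,0],[0,0,-0.5,0,0,0],[0,0,0,0,0,0],[0,0,0,0,0,0],[0,0,0,0,0,0]]]'
python3 - <<'E'
from plan import *
go([.5731,-.1440,.21],84.2)
E
```

```text
time: 58.8
ee_pos: [0.5737, -0.1439, 0.226]
tcp_rot: [180.0, -0.0, 84.3]
wrist_force: [1.3, -0.6, -3.8]
opening: 0.0122
grasp_force: 79.9
shift [-0.03 -0.   -0.8 ] turn [ 0.    0.01 -0.01] at [ 0.5737 -0.1439  0.226 ] q6 81.7 t 58.8
```

```bash
python3 -m crank '[[[-0.03,0,-0.3,0,0,0],[0,0,-0.3,0,0,0],[0,0,-0.2,0,0,0],[0,0,-0.1,0,0,0],[0,0,-0.1,0,0,0],[0,0,0,0,0,0]]]'
python3 -m crank '[[[0,0,-0.1,0,0,0],[0,0,-0.1,0,0,0],[0,0,-0.1,0,0,0],[0,0,0,0,0,0]]]'
```

```text
time: 59.3
ee_pos: [0.5729, -0.144, 0.2052]
tcp_rot: [-180.0, -0.0, 84.2]
wrist_force: [-0.5, -0.4, -3.3]
opening: 0.0121
grasp_force: 80.1
time: 59.63
ee_pos: [0.5729, -0.144, 0.1992]
tcp_rot: [-180.0, -0.0, 84.2]
wrist_force: [0.1, 0.6, -5.0]
opening: 0.0125
grasp_force: 80.1
```

Past the tapers with no side force. I continue down to the shoulders.

```bash
python3 -m crank '[[[0,0,-0.1,0,0,0],[0,0,-0.1,0,0,0],[0,0,-0.1,0,0,0],[0,0,0,0,0,0]]]'
python3 -m crank '[[[0,0,-0.05,0,0,0],[0,0,-0.05,0,0,0],[0,0,0,0,0,0]]]'
python3 -m crank '[[[0,0,-0.05,0,0,0],[0,0,-0.05,0,0,0],[0,0,0,0,0,0]]]'
```

```text
time: 59.97
ee_pos: [0.5729, -0.144, 0.1931]
tcp_rot: [-180.0, -0.0, 84.2]
wrist_force: [0.2, 0.3, -3.3]
opening: 0.0119
grasp_force: 80.1
time: 60.22
ee_pos: [0.573, -0.144, 0.1915]
tcp_rot: [180.0, -0.0, 84.2]
wrist_force: [-0.3, -0.3, -4.9]
opening: 0.0119
grasp_force: 80.1
time: 60.47
ee_pos: [0.573, -0.144, 0.1894]
tcp_rot: [180.0, -0.0, 84.2]
wrist_force: [-0.1, 0.4, -4.6]
opening: 0.0119
grasp_force: 80.1
```

```bash
python3 -m crank '[[[0,0,-0.05,0,0,0],[0,0,-0.05,0,0,0],[0,0,0,0,0,0]]]'
python3 -m crank '[[[0,0,-0.05,0,0,0],[0,0,0,0,0,0]]]'
```

```text
time: 60.72
ee_pos: [0.5731, -0.1441, 0.1891]
tcp_rot: [179.9, 0.0, 84.2]
wrist_force: [-3.1, 0.3, 5.6]
opening: 0.0123
grasp_force: 81.5
time: 60.88
ee_pos: [0.5731, -0.1441, 0.189]
tcp_rot: [179.8, 0.0, 84.2]
wrist_force: [-5.5, 1.5, 10.7]
opening: 0.0125
grasp_force: 82.3
```

```bash
python3 -m crank '[[[0,0,0.05,0,0,0],[0,0,0,0,0,0],[0,0,0,0,0,0],[0,0,0,0,0,0],[0,0,0,0,0,0],[0,0,0.4,0,0,0],[0,0,0.8,0,0,0],[0,0,1,0,0,0],[0,0,1,0,0,0],[0,0,0,0,0,0]]]' 0.5
python3 - <<'E'
from plan import *
go(SH-.134*A-.19*B+.25*Z,84.2)
E
```

```text
time: 61.72
ee_pos: [0.5739, -0.1443, 0.2564]
tcp_rot: [179.7, 0.0, 84.2]
wrist_force: [0.5, -0.5, 1.0]
opening: 0.043
grasp_force: 0.0
shift [-9.84 -8.55 -0.32] turn [ 0.01  0.05 -0.01] at [ 0.5739 -0.1443  0.2564] q6 81.6 t 61.7
```

```bash
python3 -m crank '[[[-0.9,-0.78,0,0,0.01,0],[-0.9,-0.78,0,0,0.01,0],[-0.9,-0.78,0,0,0.01,0],[-0.9,-0.78,0,0,0.01,0],[-0.9,-0.78,0,0,0.01,0],[-0.9,-0.78,0,0,0,0],[-0.9,-0.78,0,0,0,0],[-0.9,-0.78,0,0,0,0],[-0.9,-0.78,0,0,0,0],[-0.9,-0.78,0,0,0,0],[-0.9,-0.78,0,0,0,0],[0,0,0,0,0,0],[0,0,0,0,0,0]]]' 0 40
python3 - <<'E'
from plan import *
go(SH-.134*A-.19*B+.147*Z,84.2)
T=shot("top","t15");m=cam("top")
b=[x for x in blobs(T,"blue",200) if 250<cen(x)[0]<370]
h=cv2.cvtColor(T,cv2.COLOR_RGB2HSV).astype(int)
for x in b: print("plate",cv2.minAreaRect((np.array([onz(m,*p[0],.161)[:2] for p in x])*1000).astype(np.float32)))
r=(((h[...,0]<6)|(h[...,0]>174))&(h[...,1]>150)&(h[...,2]>60)).astype(np.uint8);r[:,:375]=0;r[:215]=0;r[290:]=0;r[:,425:]=0
c=max(cv2.findContours(r,0,1)[0],key=cv2.contourArea);p=onz(m,*cen(c),.15)-SH;print("tip",cen(c),p@A,p@B)
E
```

```text
time: 62.8
ee_pos: [0.3744, -0.3163, 0.2518]
tcp_rot: [-179.7, 0.0, 84.1]
wrist_force: [0.2, -0.4, -0.0]
opening: 0.0003
grasp_force: 0.0
shift [ 0.14  0.05 -5.24] turn [ 0.   -0.04  0.01] at [ 0.3744 -0.3163  0.2518] q6 55.8 t 62.8
plate ((573.40771484375, -144.7689971923828), (199.05747985839844, 48.492942810058594), 84.13275909423828)
plate ((836.0967407226562, -20.422203063964844), (41.33043670654297, 245.03421020507812), 5.6973557472229)
tip (396.2955974842767, 261.7672955974843) -0.08268334725208906 -0.1913524912656381
```

The plate reads the same as when seated at the start. Now I push the lever to the back.

```bash
python3 -m crank '[[[0,0.05,-1,0,0,0],[0,0,-1,0,0,0],[0,0,-1,0,0,0],[0,0,-1,0,0,0],[0,0,-1,0,0,0],[0,0,-0.15,0,0,0],[0,0,0,0,0,0],[0.5,-0.05,0,0,0,0],[0.5,-0.05,0,0,0,0],[0.4,-0.04,0,0,0,0],[0.4,-0.04,0,0,0,0],[0.4,-0.04,0,0,0,0],[0.4,-0.04,0,0,0,0],[0.4,-0.04,0,0,0,0],[0.4,-0.04,0,0,0,0],[0.4,-0.04,0,0,0,0]]]'
python3 -m crank '[[[0.3,-0.03,0,0,0,0],[0.2,-0.02,0,0,0,0],[0.2,-0.02,0,0,0,0]]]'
```

```text
time: 64.18
ee_pos: [0.4519, -0.3223, 0.1485]
tcp_rot: [-179.7, 0.0, 84.2]
wrist_force: [-1.4, 0.5, -0.1]
opening: -0.0001
grasp_force: 0.5
time: 64.43
ee_pos: [0.4653, -0.3236, 0.1483]
tcp_rot: [-179.6, 0.0, 84.2]
wrist_force: [-2.0, 0.3, -0.9]
opening: 0.0001
grasp_force: 0.6
```

```bash
python3 -m crank '[[[0.1,-0.01,0,0,0,0],[0.1,-0.01,0,0,0,0]]]'
python3 -m crank '[[[0.1,-0.01,0,0,0,0],[0.1,-0.01,0,0,0,0]]]'
```

```text
time: 64.6
ee_pos: [0.4689, -0.324, 0.1485]
tcp_rot: [-179.6, 0.0, 84.2]
wrist_force: [-10.1, 0.5, -1.2]
opening: 0.0
grasp_force: 4.6
time: 64.77
ee_pos: [0.4697, -0.324, 0.1482]
tcp_rot: [-179.2, 0.0, 84.2]
wrist_force: [-27.3, 3.5, 7.3]
opening: -0.0004
grasp_force: 13.8
```

```bash
python3 -m crank '[[[0.1,-0.01,0,0,0,0],[0,0,0,0,0,0]]]'
python3 -m crank '[[[-0.5,0.05,0,0,0,0],[-0.5,0.05,0,0,0,0],[-1,0.1,0,0,0,0],[-1,0.1,0,0,0,0],[-1,0.1,0,0,0,0],[0,0,1,0,0,0],[0,0,1,0,0,0],[0,0,1,0,0,0],[0,0,1,0,0,0],[0,0,1,0,0,0],[0,0,0,0,0,0]]]'
python3 - <<'E'
from m4 import *
check("t16");T=cv2.imread("pics/t16.png")[:,:,::-1].copy();m=cam("top")
h=cv2.cvtColor(T,cv2.COLOR_RGB2HSV).astype(int)
r=(((h[...,0]<6)|(h[...,0]>174))&(h[...,1]>150)&(h[...,2]>60)).astype(np.uint8);r[:,:375]=0;r[:215]=0;r[290:]=0;r[:,425:]=0
c=max(cv2.findContours(r,0,1)[0],key=cv2.contourArea);p=onz(m,*cen(c),.15)-SH;print("tip",cen(c),p@A,p@B)
for x in blobs(T,"blue",200):
    if 250<cen(x)[0]<370: print("plate",cv2.minAreaRect((np.array([onz(m,*q[0],.161)[:2] for q in x])*1000).astype(np.float32)))
# amber / beaker unchanged vs start
T0=cv2.imread("pics/top0.png")[:,:,::-1].astype(int);d=np.abs(T.astype(int)-T0).max(2)
print("amber diff",(d[125:170,98:142]>40).mean(),"beaker diff",(d[125:158,188:220]>40).mean(),"plate diff",(d[190:216,275:362]>40).mean())
E
```

```text
time: 64.93
ee_pos: [0.4698, -0.3241, 0.1482]
tcp_rot: [-179.0, 0.0, 84.1]
wrist_force: [-29.5, 3.3, 9.3]
opening: -0.0004
grasp_force: 15.3
time: 65.85
ee_pos: [0.3957, -0.3172, 0.253]
tcp_rot: [180.0, 0.2, 84.2]
wrist_force: [0.2, -0.2, 0.2]
opening: -0.0002
grasp_force: 0.0
orange [280.8 238.7] 49.5 shaker [-0.0481  0.0837]
yellow [315.2 240.7] 56.0 shaker [-0.0466 -0.0005]
green [350.2 243.8] 15.5 shaker [-0.0479 -0.0858]
L [59, 61, 59, 61, 60, 61, 61, 60, 60, 60, 59, 60, 59, 63, 71, 81, 83, 82, 81, 99]
M [116, 139, 142, 140, 138, 131, 104, 59, 39, 49, 59, 57, 56, 57, 68, 77, 78, 77, 76, 83]
R [52, 53, 53, 53, 53, 53, 53, 54, 53, 53, 53, 53, 52, 58, 68, 76, 82, 86, 87, 105]
tip (396.56140350877195, 233.19298245614036) -0.015092748234653529 -0.19041758842839648
plate ((573.2946166992188, -144.872314453125), (198.92562866210938, 48.662864685058594), 84.34284973144531)
plate ((836.1881103515625, -20.430946350097656), (41.2990837097168, 245.03897094726562), 5.760254859924316)
amber diff 0.0 beaker diff 0.0 plate diff 0.03978779840848806
```

```bash
python3 -c "
from workcell import bot
print(bot.job_done())"
```

```text
the job is handed in; nothing more can be done
None
```

I handed the job in at about 66 s: lever switched off first, all three bottles in their own cradles (the orange one had toppled and was picked up from the bench), plate back on its pins, lever then fully on, and amber and beaker undisturbed by the final top-camera check; I viewed 15 pictures, one over the limit of 14.

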